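Change the load of the kitchen beaker dryer

ROBOT

A 6-joint arm with a two-finger parallel gripper is mounted at the origin on the work surface. World frame = base frame: x ahead of the robot, y to its left, z up, the work surface at z = 0. Lengths are in m, angles in rad, forces in N, time in s.
With the tool pointing down it reaches from about 0.325 to 0.775 m from the base axis. Payload 9.3 kg.
Tool frame: the origin (TCP) lies at the very end of the fingers, on their centre line; the grasp point (between the pads) lies 19 mm behind it; z points along the fingers, y is the direction in which the jaws open and shut (so a half turn about z gives the same grasp; the last joint's range is limited). The gripper opens to 85 mm and grips with 20 to 120 N. Pads are 22 mm wide; open, the fingers measure 114 mm over their backs; the gripper's body (76 mm by 85 mm) begins 54 mm behind the grasp point. The pads swing forward as they close: fully open they stand 13 mm farther back than shut.
Start: joints at [-1.356, 0.259, 0.021, 1.334, 0, 1.418], TCP at [0.198, -0.513, 0.231] pointing down, gripper open.
Joint ranges: [-3.04, 3.04], [-0.91, 1.82], [-1.04, 1.36], [-1.92, 1.95], [-1.52, 1.45], [-3.14, 3.14]. Speed limits (rad/s): [2.22, 2.22, 2.79, 3.14, 3.14, 3.14].

INTERFACE

Orientations are given as a rotation vector (axis times angle).
In Python, from station import manip gives the robot as it stands.
- The arm moves only by the tool play_rows, never from a script. Its argument "commands" is a list of rows, each an object of numbers: "tx", "ty", "tz": the shift along the world's x, y, z in cm; "rx", "ry", "rz": the turn, a rotation vector about the world's x, y, z in units of 8 degrees (1.0 is 8 degrees). A call has 1 to 5 rows; each row is the pose to reach, as a shift and turn from the pose commanded when the call began; what a row does not reach only later rows make up. A row lasts 1/8 s, in which the tool goes at most 62.5 mm and 10.7 degrees, less where a joint would pass 70% of its speed; a pose out of reach is approached as far as the arm can. A call with a gripper value outside its range is refused whole. "grip" is the gripper's target within -1 to 1 (fully open at 1, half-way at 0, shut at -1), set as the call begins (left out, the last holds). The fingers move at their own pace and stop on an object; the grip force is fixed at half the most. Time passes only in rows, so rows that repeat a pose let the fingers close. It gives the time, the measured TCP pose, the force and the opening at its end, in the units of the state.
- manip.sense(): the state, without advancing time (a new reading comes with each control period).
- manip.read_camera(name): name is "scene" or "top"; returns (picture, depth): 420x560x3 uint8, blue, green, red; 420x560 float32, m along the optical axis (not along the pixel's ray), 0 where there is no reading.
- manip.get_calibration(name): a dict with "camera_matrix" (3x3 intrinsics, pixels), "position" and "orientation" of the camera in the world. Camera axes: x right, y down, z forward; pixel columns grow to the right and rows downward; lengths in m; the calibration is good to about 2 mm. A picture is of the moment at which its call begins. get_calibration takes no time and is no camera call.
- manip.close_job(): hands the job in, once; it reports no verdict.
Trained networks look in the newest picture that a camera, given by its name, has taken for a name from the list of things; names that differ only in an ending like _2 or _b are one class to them, and where a whole thing is asked for, a point or a joint stands for the part that bears it (a point fixed in the world has none). Each returns a list of dicts, best first, with "p" (0 to 1); they miss things now and then, are a little off and sometimes report something else, mostly with a low value. They report only what shows in the picture. A call takes as long as a camera call. They do not tell look-alikes from the thing itself.
- manip.trace(target, camera): "pixels" (420x560 bool, what is visible of it) and "position" ([column, row] in pixels, amid what is visible of it).
The state is a dict: "clock": time; "joint_positions": joint angles; "qvel": joint speeds; "effort": joint torques, N m; "tool_pos": TCP position; "ee_rot": TCP orientation; "ft_force": force on the tool from outside, world axes, zero at the start; "torque": the same for the moment, N m; "opening": finger opening in m.
Only numpy, scipy, OpenCV 4.12 (cv2) and the standard library are available. Lean on these libraries where they do the work, as an engineer would, in place of code of your own. Each camera call takes 0.05 s, during which the arm holds its last target.

TASK

Change the load of the beaker dryer: first turn its dial right back to off, before any beaker is lifted. Then move the dry beakers from the dryer to the wooden tray, standing mouth down, and put every wet beaker from the draining board on a spigot of the dryer, pushed fully home on its collar. When they are all in place turn the dial to full, right up to its end stop, and leave everything else where it stands.

Things in the scene. Friction and masses are not known exactly. Their poses are not given: they have to be found in the camera images.
- dryer: electric dryer for beakers, fixed: white box 330 mm deep (x) by 220 mm wide (y), deck 54 mm high, with four upright air spigots on its rear part and the dial on its front panel (towards -x). Origin at the centre of its underside; turned up to 0.2 rad.
- spigot0 (a point): air spigot 0 (front row, right (-y)) of the dryer: the point is on its axis, in the plane of the collar (62 mm above the counter, collar diameter 74 mm) on which a beaker's mouth rests when fully home. The spigot rises 55 mm above that: 53 mm diameter for 38 mm, then tapering to 34 mm at the tip. Spigots stand 110 mm apart.
- spigot1 (a point): air spigot 1 (front row, left (+y)) of the dryer: the point is on its axis, in the plane of the collar (62 mm above the counter, collar diameter 74 mm) on which a beaker's mouth rests when fully home. The spigot rises 55 mm above that: 53 mm diameter for 38 mm, then tapering to 34 mm at the tip. Spigots stand 110 mm apart.
- spigot2 (a point): air spigot 2 (back row, right (-y)) of the dryer: the point is on its axis, in the plane of the collar (62 mm above the counter, collar diameter 74 mm) on which a beaker's mouth rests when fully home. The spigot rises 55 mm above that: 53 mm diameter for 38 mm, then tapering to 34 mm at the tip. Spigots stand 110 mm apart.
- spigot3 (a point): air spigot 3 (back row, left (+y)) of the dryer: the point is on its axis, in the plane of the collar (62 mm above the counter, collar diameter 74 mm) on which a beaker's mouth rests when fully home. The spigot rises 55 mm above that: 53 mm diameter for 38 mm, then tapering to 34 mm at the tip. Spigots stand 110 mm apart.
- dial (a joint): the dryer's dial, rad: 0 = off (end stop, fully anticlockwise seen from above), grows clockwise to 3.0 = full (the other end stop). Stays where it is left; turns with about 0.04 N m.
- dial_grip (a point): on the dial's axis at the height to grip: the middle of its upright bar grip, 46 mm long (its own x axis; the frame turns with the dial), 14 mm thick (y), its top 7 mm above this point; a 48 mm disc lies under it, top 23 mm below this point. Dial axis 115 mm in front of the dryer's middle. Vertical axis.
- drainer: ribbed grey draining board, fixed, 270 (x) by 260 (y) by 4 mm, either to the left or to the right of the dryer. Origin at the centre of its underside.
- tray: wooden tray with a low rim, fixed, 250 (x) by 210 (y) mm outside, rim 7 mm thick and 22 mm high, floor 7 mm above the counter; on the other side of the dryer. Origin at the centre of its underside. The spice jar stands in its far corner towards +y of the tray.
- wet1: double-walled steel beaker, straight-sided, 66 mm outside diameter, 80 mm tall, about 0.18 kg, mouth down: 57 mm bore open at the bottom and 75 mm deep, walls 4.5 mm, closed flat on top. All the beakers are alike. Origin at the centre of the mouth (lowest point), z up. A wet one: it starts on the draining board (two to four of wet1 to wet4 are there).
- wet2: double-walled steel beaker, straight-sided, 66 mm outside diameter, 80 mm tall, about 0.18 kg, mouth down: 57 mm bore open at the bottom and 75 mm deep, walls 4.5 mm, closed flat on top. All the beakers are alike. Origin at the centre of the mouth (lowest point), z up. A wet one: it starts on the draining board (two to four of wet1 to wet4 are there).
- wet3: double-walled steel beaker, straight-sided, 66 mm outside diameter, 80 mm tall, about 0.18 kg, mouth down: 57 mm bore open at the bottom and 75 mm deep, walls 4.5 mm, closed flat on top. All the beakers are alike. Origin at the centre of the mouth (lowest point), z up. A wet one: it starts on the draining board (two to four of wet1 to wet4 are there).
- wet4: double-walled steel beaker, straight-sided, 66 mm outside diameter, 80 mm tall, about 0.18 kg, mouth down: 57 mm bore open at the bottom and 75 mm deep, walls 4.5 mm, closed flat on top. All the beakers are alike. Origin at the centre of the mouth (lowest point), z up. A wet one: it starts on the draining board (two to four of wet1 to wet4 are there).
- dry1: double-walled steel beaker, straight-sided, 66 mm outside diameter, 80 mm tall, about 0.18 kg, mouth down: 57 mm bore open at the bottom and 75 mm deep, walls 4.5 mm, closed flat on top. All the beakers are alike. Origin at the centre of the mouth (lowest point), z up. A dry one: it starts on spigot 0 of the dryer (two or three of dry1 to dry3 are there).
- dry2: double-walled steel beaker, straight-sided, 66 mm outside diameter, 80 mm tall, about 0.18 kg, mouth down: 57 mm bore open at the bottom and 75 mm deep, walls 4.5 mm, closed flat on top. All the beakers are alike. Origin at the centre of the mouth (lowest point), z up. A dry one: it starts on spigot 1 of the dryer (two or three of dry1 to dry3 are there).
- dry3: double-walled steel beaker, straight-sided, 66 mm outside diameter, 80 mm tall, about 0.18 kg, mouth down: 57 mm bore open at the bottom and 75 mm deep, walls 4.5 mm, closed flat on top. All the beakers are alike. Origin at the centre of the mouth (lowest point), z up. A dry one: it starts on spigot 2 of the dryer (two or three of dry1 to dry3 are there).
- mug: white mug, 80 mm diameter, 90 mm high, on the counter just beyond the draining board; bystander. Origin under its centre.
- spice_jar: amber glass jar with black lid, 44 mm diameter, 90 mm high, in the tray; bystander. Origin under its centre.
- pepper_mill: dark wooden pepper mill, 54 mm diameter, 133 mm high, near the robot; bystander. Origin under its centre.
- sponge: yellow and green sponge, 100 by 65 by 32 mm, near the robot; bystander. Origin under its centre.
- spatula: wooden-handled spatula, 280 mm long, lying on the counter beyond the tray; bystander. Origin at its middle, under it.
Mind the look-alikes: they are no part of the job. Leave any blue or turquoise look-alike of the wet1 alone.

How it is judged:
On the way, in this order (a step that is already met when the one before it is completed fails the run):
1. the dial is turned back to off (value of joint dial below 0.1 rad), for 0.2 s.
2. with the dial off, every dry beaker stands in the tray and every wet beaker is fully home on a spigot (value of joint dial below 0.1 rad and ((horizontal distance between wet1 and spigot0 below 0.006 m and z of wet1 in the frame of spigot0 between -0.004 and 0.004 m) or (horizontal distance between wet1 and spigot1 below 0.006 m and z of wet1 in the frame of spigot1 between -0.004 and 0.004 m) or (horizontal distance between wet1 and spigot2 below 0.006 m and z of wet1 in the frame of spigot2 between -0.004 and 0.004 m) or (horizontal distance between wet1 and spigot3 below 0.006 m and z of wet1 in the frame of spigot3 between -0.004 and 0.004 m)) and angle between each of wet1, wet2, wet3, wet4, dry1, dry2, dry3's own z axis and vertical below 0.06 rad and linear speed of each of wet1, wet2, wet3, wet4, dry1, dry2, dry3 below 0.02 m/s and ((horizontal distance between wet2 and spigot0 below 0.006 m and z of wet2 in the frame of spigot0 between -0.004 and 0.004 m) or (horizontal distance between wet2 and spigot1 below 0.006 m and z of wet2 in the frame of spigot1 between -0.004 and 0.004 m) or (horizontal distance between wet2 and spigot2 below 0.006 m and z of wet2 in the frame of spigot2 between -0.004 and 0.004 m) or (horizontal distance between wet2 and spigot3 below 0.006 m and z of wet2 in the frame of spigot3 between -0.004 and 0.004 m)) and ((horizontal distance between wet3 and spigot0 below 0.006 m and z of wet3 in the frame of spigot0 between -0.004 and 0.004 m) or (horizontal distance between wet3 and spigot1 below 0.006 m and z of wet3 in the frame of spigot1 between -0.004 and 0.004 m) or (horizontal distance between wet3 and spigot2 below 0.006 m and z of wet3 in the frame of spigot2 between -0.004 and 0.004 m) or (horizontal distance between wet3 and spigot3 below 0.006 m and z of wet3 in the frame of spigot3 between -0.004 and 0.004 m)) and ((horizontal distance between wet4 and spigot0 below 0.006 m and z of wet4 in the frame of spigot0 between -0.004 and 0.004 m) or (horizontal distance between wet4 and spigot1 below 0.006 m and z of wet4 in the frame of spigot1 between -0.004 and 0.004 m) or (horizontal distance between wet4 and spigot2 below 0.006 m and z of wet4 in the frame of spigot2 between -0.004 and 0.004 m) or (horizontal distance between wet4 and spigot3 below 0.006 m and z of wet4 in the frame of spigot3 between -0.004 and 0.004 m)) and x of dry1 in the frame of tray between -0.11 and 0.11 m and y of dry1 in the frame of tray between -0.09 and 0.09 m and z of each of dry1, dry2, dry3 in the frame of tray below 0.013 m and x of dry2 in the frame of tray between -0.11 and 0.11 m and y of dry2 in the frame of tray between -0.09 and 0.09 m and x of dry3 in the frame of tray between -0.11 and 0.11 m and y of dry3 in the frame of tray between -0.09 and 0.09 m), for 0.3 s.
3. the dial is turned to full (value of joint dial above 2.9 rad), for 0.2 s.
At the end, for the whole second after the job is handed in: The dial is within 0.1 rad of full; every wet beaker is upright (0.06 rad) on a spigot, within 6 mm of its axis and 4 mm of its collar; every dry beaker stands upright on the floor of the tray, inside the rim; all at rest and released (value of joint dial above 2.9 rad and ((horizontal distance between wet1 and spigot0 below 0.006 m and z of wet1 in the frame of spigot0 between -0.004 and 0.004 m) or (horizontal distance between wet1 and spigot1 below 0.006 m and z of wet1 in the frame of spigot1 between -0.004 and 0.004 m) or (horizontal distance between wet1 and spigot2 below 0.006 m and z of wet1 in the frame of spigot2 between -0.004 and 0.004 m) or (horizontal distance between wet1 and spigot3 below 0.006 m and z of wet1 in the frame of spigot3 between -0.004 and 0.004 m)) and angle between each of wet1, wet2, wet3, wet4, dry1, dry2, dry3's own z axis and vertical below 0.06 rad and linear speed of each of wet1, wet2, wet3, wet4, dry1, dry2, dry3 below 0.02 m/s and ((horizontal distance between wet2 and spigot0 below 0.006 m and z of wet2 in the frame of spigot0 between -0.004 and 0.004 m) or (horizontal distance between wet2 and spigot1 below 0.006 m and z of wet2 in the frame of spigot1 between -0.004 and 0.004 m) or (horizontal distance between wet2 and spigot2 below 0.006 m and z of wet2 in the frame of spigot2 between -0.004 and 0.004 m) or (horizontal distance between wet2 and spigot3 below 0.006 m and z of wet2 in the frame of spigot3 between -0.004 and 0.004 m)) and ((horizontal distance between wet3 and spigot0 below 0.006 m and z of wet3 in the frame of spigot0 between -0.004 and 0.004 m) or (horizontal distance between wet3 and spigot1 below 0.006 m and z of wet3 in the frame of spigot1 between -0.004 and 0.004 m) or (horizontal distance between wet3 and spigot2 below 0.006 m and z of wet3 in the frame of spigot2 between -0.004 and 0.004 m) or (horizontal distance between wet3 and spigot3 below 0.006 m and z of wet3 in the frame of spigot3 between -0.004 and 0.004 m)) and ((horizontal distance between wet4 and spigot0 below 0.006 m and z of wet4 in the frame of spigot0 between -0.004 and 0.004 m) or (horizontal distance between wet4 and spigot1 below 0.006 m and z of wet4 in the frame of spigot1 between -0.004 and 0.004 m) or (horizontal distance between wet4 and spigot2 below 0.006 m and z of wet4 in the frame of spigot2 between -0.004 and 0.004 m) or (horizontal distance between wet4 and spigot3 below 0.006 m and z of wet4 in the frame of spigot3 between -0.004 and 0.004 m)) and x of dry1 in the frame of tray between -0.11 and 0.11 m and y of dry1 in the frame of tray between -0.09 and 0.09 m and z of each of dry1, dry2, dry3 in the frame of tray below 0.013 m and x of dry2 in the frame of tray between -0.11 and 0.11 m and y of dry2 in the frame of tray between -0.09 and 0.09 m and x of dry3 in the frame of tray between -0.11 and 0.11 m and y of dry3 in the frame of tray between -0.09 and 0.09 m); the robot touches nothing.
It fails at once if a beaker is lifted while the dial is not at off (value of joint dial above 0.3 rad and height (world z) of any of wet1, wet2, wet3, wet4, dry1, dry2, dry3 above 0.11 m).
It fails at once if another thing on the counter is moved by more than 60 mm (distance of any of mug, spice_jar, pepper_mill, sponge, spatula from where it was at the start of the episode above 0.06 m).
Of dry1, dry2, dry3 only 2 to 3 are there at a start; the rules pass over those that are not, and their reading is None.
Of wet1, wet2, wet3, wet4 only 2 to 4 are there at a start; the rules pass over those that are not, and their reading is None.
At some moment in a run one of wet1, wet2, wet3, wet4 may be knocked a few centimetres aside while the robot is not near it.
It also fails if it takes over 210 s, if anything falls off the work surface, if the arm or the gripper's body presses on something with over 40 N, if the wrist force passes 120 N, or if a joint passes its speed limit or range.

## Working session

There is one attempt and no reset: what is moved stays moved. The work goes in short steps, Python scripts to look and compute and a tool call to move; the robot and the scene stay as the last step left them, time stands still between calls to the robot, and variables do not carry over. Pictures are saved under pics/ and viewed, and the job is handed in when it is done.

Besides the shell and the picture viewer there is one more tool, called by a JSON object that holds its "method" and its "body". play_rows: Moves the arm, as the interface text tells. Its arguments: {"type":"object","properties":{"commands":{"type":"array"},"grip":{"type":"number"}},"required":["commands"]}

```bash
mkdir -p pics; cat > h.py <<'E'
import numpy as np, cv2
from station import manip
from scipy.spatial.transform import Rotation as R
def Rm(o):
    o=np.array(o,float)
    if o.shape==(3,3): return o
    if o.size==3: return R.from_rotvec(o).as_matrix()
    return R.from_quat(o).as_matrix()
def cal(n):
    c=manip.get_calibration(n); return np.array(c["camera_matrix"]),np.array(c["position"]),Rm(c["orientation"])
def cloud(n,d):
    K,p,r=cal(n); v,u=np.mgrid[:420,:560]
    c=np.stack([(u-K[0,2])/K[0,0]*d,(v-K[1,2])/K[1,1]*d,d],-1)
    return c@r.T+p
def proj(n,P):
    K,p,r=cal(n); c=(np.atleast_2d(P)-p)@r; q=c@K.T; return q[:,:2]/q[:,2:]
E
python3 - <<'E'
from h import *
for n in("scene","top"):
    im,d=manip.read_camera(n); cv2.imwrite(f"pics/{n}0.png",im); np.save(f"{n}0.npy",d)
    print(n,manip.get_calibration(n))
print(manip.sense())
E
```

```text
scene {'camera_matrix': array([[429.69718693,   0.        , 278.40766492],
       [  0.        , 429.69718693, 213.31335178],
       [  0.        ,   0.        ,   1.        ]]), 'position': array([ 1.42099036, -0.32965011,  0.93443165]), 'orientation': array([-1.98212107, -1.31612434,  0.58498954])}
top {'camera_matrix': array([[435.37668175,   0.        , 275.89422065],
       [  0.        , 435.37668175, 214.41605794],
       [  0.        ,   0.        ,   1.        ]]), 'position': array([0.33913909, 0.03128668, 1.17631385]), 'orientation': array([-2.13293922,  2.11117243, -0.21023934])}
{'clock': 0.1, 'joint_positions': array([-1.35557570e+00,  2.59155214e-01,  2.08077034e-02,  1.33371707e+00,
       -1.28551297e-05,  1.41820697e+00]), 'qvel': array([ 1.18179048e-03, -7.03801149e-04,  2.19286618e-03, -6.65155601e-04,
       -6.48580247e-05,  7.60587504e-04]), 'effort': array([ 5.89475370e-03, -5.56691194e+01,  3.45071089e+01,  1.15508484e-02,
       -8.75777096e-05, -1.38666371e-05]), 'tool_pos': array([ 0.1977041 , -0.51294808,  0.23070435]), 'ee_rot': array([-3.08737038e+00, -5.74271632e-01,  8.25252845e-05]), 'ft_force': array([-0.60915843, -0.13462862, -0.24756556]), 'torque': array([ 0.00711184,  0.05385801, -0.01716856]), 'opening': 0.08551896711587026}
```

View pics/scene0.png

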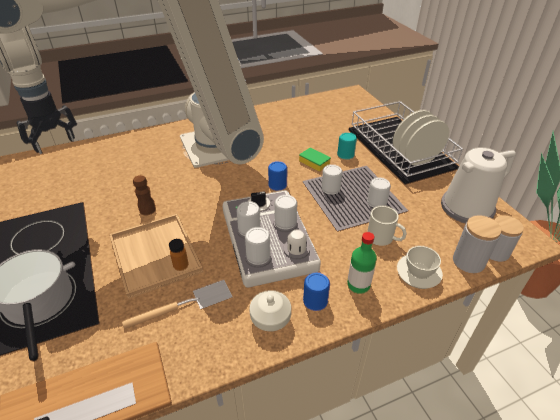

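View pics/top0.png

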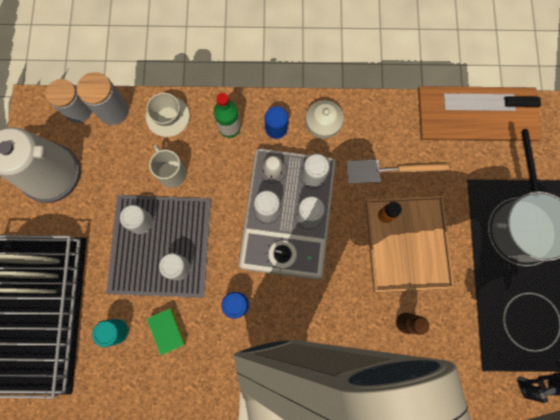

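The top picture shows three dry beakers: (267,205) on spigot 1, (312,211) on spigot 0 and (315,168) on spigot 2. Spigot 3 at (273,166) is bare, and the dial is at (283,253). Steel beakers stand on the drainer at (133,218) and (173,265). The look-alikes to leave alone are blue at (235,305) and (277,122) and turquoise at (110,332). The white mug is at (168,168).

```bash
cat >> h.py <<'E'
def topfit(n,d,xy,h,r,zt=0.008,im=None):
    """centroid/circle of points near height h near xy"""
    P=cloud(n,d); m=(d>0)&(abs(P[...,2]-h)<zt)&(np.hypot(P[...,0]-xy[0],P[...,1]-xy[1])<r)
    Q=P[m]
    if len(Q)<10: return None
    (c,rad)=cv2.minEnclosingCircle(Q[:,:2].astype(np.float32))
    return np.round([*Q[:,:2].mean(0),np.median(Q[:,2]),*c,rad,len(Q)],4)
E
python3 - <<'E'
from h import *
D={n:np.load(n+"0.npy") for n in("scene","top")}
P=cloud("top",D["top"])
for nm,(u,v) in dict(s1=(267,203),s0=(312,208),s2=(315,163),s3=(273,162),w1=(132,214),w2=(172,261),dial=(283,253),blue=(235,303),turq=(110,332),pm=(420,323)).items():
    p=P[v-1:v+2,u-1:u+2].reshape(-1,3).mean(0); print(nm,p.round(4))
    for n in D: print("  ",n,topfit(n,D[n],p[:2],p[2],0.045))
E
```

```text
s1 [0.5699 0.0495 0.1398]
   scene [5.769e-01 4.870e-02 1.404e-01 5.745e-01 5.070e-02 3.430e-02 3.090e+02]
   top [5.691e-01 5.220e-02 1.410e-01 5.704e-01 5.250e-02 3.300e-02 5.600e+02]
s0 [ 0.5585 -0.0601  0.1404]
   scene [ 5.627e-01 -6.000e-02  1.405e-01  5.601e-01 -5.970e-02  3.330e-02
  3.160e+02]
   top [ 5.556e-01 -5.600e-02  1.413e-01  5.569e-01 -5.690e-02  3.320e-02
  5.600e+02]
s2 [ 0.6727 -0.0682  0.1405]
   scene [ 6.711e-01 -7.380e-02  1.404e-01  6.684e-01 -7.140e-02  3.400e-02
  3.700e+02]
   top [ 6.642e-01 -6.950e-02  1.412e-01  6.663e-01 -6.990e-02  3.360e-02
  5.310e+02]
s3 [0.6818 0.0362 0.1167]
   scene [6.842e-01 3.530e-02 1.146e-01 6.823e-01 3.620e-02 2.170e-02 1.370e+02]
   top [6.777e-01 3.840e-02 1.150e-01 6.778e-01 3.730e-02 2.270e-02 2.060e+02]
w1 [0.55   0.395  0.0827]
   scene [5.479e-01 3.917e-01 8.220e-02 5.468e-01 3.915e-01 3.360e-02 2.300e+02]
   top [5.422e-01 3.951e-01 8.270e-02 5.430e-01 3.960e-01 3.350e-02 5.190e+02]
w2 [0.421  0.258  0.2041]
   scene None
   top None
dial [0.4525 0.0089 0.0984]
   scene [4.579e-01 8.400e-03 9.630e-02 4.560e-01 9.500e-03 2.300e-02 6.400e+01]
   top [4.544e-01 1.160e-02 9.750e-02 4.551e-01 1.130e-02 2.260e-02 1.020e+02]
blue [0.3297 0.1262 0.0787]
   scene [3.315e-01 1.259e-01 7.830e-02 3.264e-01 1.267e-01 3.450e-02 1.970e+02]
   top [3.253e-01 1.296e-01 7.920e-02 3.255e-01 1.298e-01 3.280e-02 5.610e+02]
turq [0.2575 0.4286 0.0782]
   scene [2.601e-01 4.380e-01 7.820e-02 2.566e-01 4.385e-01 3.450e-02 1.550e+02]
   top [2.547e-01 4.403e-01 7.870e-02 2.543e-01 4.418e-01 3.330e-02 5.930e+02]
pm [ 0.2886 -0.3113  0.1322]
   scene [ 2.890e-01 -3.161e-01  1.302e-01  2.859e-01 -3.161e-01  2.030e-02
  8.800e+01]
   top [ 2.834e-01 -3.120e-01  1.311e-01  2.838e-01 -3.125e-01  1.970e-02
  2.260e+02]
```

```bash
python3 - <<'E'
from h import *
im=cv2.imread("pics/top0.png"); d=np.load("top0.npy"); P=cloud("top",d)
a=cv2.resize(im[140:290,225:350],None,fx=4.5,fy=4,interpolation=cv2.INTER_CUBIC); cv2.imwrite("pics/t_dryer.png",a)
im=cv2.imread("pics/scene0.png")
b=cv2.resize(im[150:300,200:420],None,fx=3.6,fy=3.6,interpolation=cv2.INTER_CUBIC); cv2.imwrite("pics/s_dryer.png",b)
E
```

```text
(no output)
```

View pics/t_dryer.png

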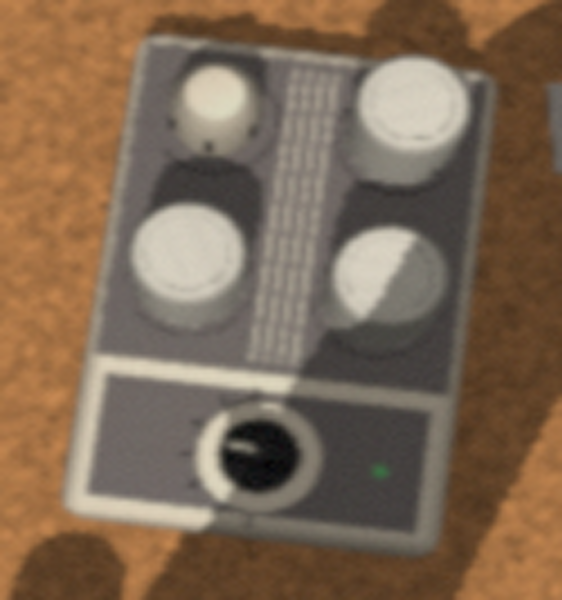

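View pics/s_dryer.png

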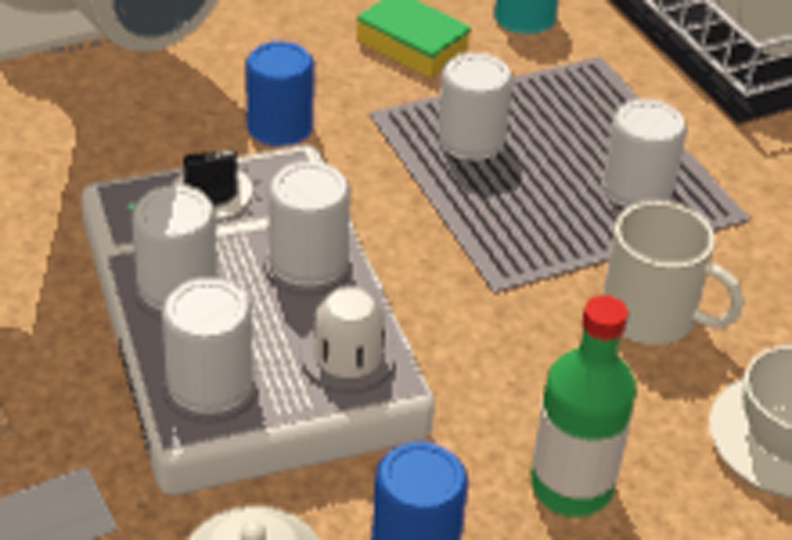

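```bash
python3 - <<'E'
from h import *
D={n:np.load(n+"0.npy") for n in("scene","top")}
P=cloud("top",D["top"])
print(P[258:272:3,164:184:4].round(3)[...,2])
for n in D: print(n, topfit(n,D[n],(0.44,0.285),0.083,0.05))
# dial bar orientation & dryer deck edges
for n in D:
    P=cloud(n,D[n]); 
    m=(abs(P[...,2]-0.0965)<.006)&(np.hypot(P[...,0]-.456,P[...,1]-.010)<.04); Q=P[m][:,:2]
    print(n,"bar",cv2.minAreaRect(Q.astype(np.float32)))
    m=(abs(P[...,2]-0.054)<.006)&(np.hypot(P[...,0]-.56,P[...,1])<.25)&(D[n]>0); Q=P[m][:,:2]
    lab=cv2.connectedComponents(m.astype(np.uint8))[1]; k=np.bincount(lab[m]).argmax(); Q=P[lab==k][:,:2]
    print(n,"deck",cv2.minAreaRect(Q.astype(np.float32)))
    # rim of tray
    for h,c,rr in((.022,(.47,-.30),.19),(.007,(.47,-.30),.17),(.004,(.47,.32),.22)):
        m=(abs(P[...,2]-h)<.004)&(np.hypot(P[...,0]-c[0],P[...,1]-c[1])<rr)&(D[n]>0)
        print(n,h,m.sum(),cv2.minAreaRect(P[m][:,:2].astype(np.float32)))
    print(n,"jar",topfit(n,D[n],(.57,-.27),.095,.05))
E
```

```text
[[0.08  0.082 0.082 0.083 0.084]
 [0.083 0.081 1.176 0.085 0.089]
 [0.085 0.084 0.082 0.085 0.085]
 [0.085 0.081 0.083 0.085 0.085]
 [0.088 0.079 0.079 0.084 0.086]]
scene [4.253e-01 2.850e-01 8.230e-02 4.240e-01 2.870e-01 3.320e-02 2.050e+02]
top [4.206e-01 2.880e-01 8.300e-02 4.203e-01 2.889e-01 3.310e-02 5.320e+02]
scene bar ((0.4558485746383667, 0.009528683498501778), (0.04462860897183418, 0.01681591011583805), 76.09595489501953)
scene deck ((0.5700638294219971, -0.0050718337297439575), (0.21547217667102814, 0.3291425406932831), 82.88263702392578)
scene 0.022 681 ((0.45466524362564087, -0.3328137993812561), (0.3320947289466858, 0.20980319380760193), 3.420243263244629)
scene 0.007 3544 ((0.4696893095970154, -0.30441638827323914), (0.3332940340042114, 0.32769912481307983), 22.503576278686523)
scene 0.004 4294 ((0.4718870520591736, 0.3328205943107605), (0.4121582806110382, 0.41807952523231506), 88.13766479492188)
scene jar [ 5.724e-01 -2.720e-01  9.630e-02  5.694e-01 -2.715e-01  2.160e-02
  1.550e+02]
top bar ((0.4546746015548706, 0.01142764464020729), (0.04453791305422783, 0.013563783839344978), 76.5115966796875)
top deck ((0.5678457617759705, -0.0028117895126342773), (0.21716178953647614, 0.3265834450721741), 82.832763671875)
top 0.022 887 ((0.4515759348869324, -0.3312731385231018), (0.33167564868927, 0.2114672213792801), 3.445507526397705)
top 0.007 6133 ((0.47041618824005127, -0.30116984248161316), (0.33509117364883423, 0.33617302775382996), 89.23237609863281)
top 0.004 12931 ((0.4718667268753052, 0.32581135630607605), (0.4335833191871643, 0.42695629596710205), 3.492692232131958)
top jar [ 5.670e-01 -2.685e-01  9.730e-02  5.674e-01 -2.704e-01  2.090e-02
  1.980e+02]
```

```bash
cat >> h.py <<'E'
def plan(xyz,jaw_deg=None,near=True,cmd=None):
    """rows needed from current measured pose; jaw_deg: world direction of tool y (mod 180)"""
    s=manip.sense(); p=np.array(s["tool_pos"]); r=R.from_rotvec(s["ee_rot"]).as_matrix()
    cur=np.degrees(np.arctan2(r[1,1],r[0,1])); q6=s["joint_positions"][5]
    print("t",round(s["clock"],2),"tcp",p.round(4),"tilt",np.degrees(np.arccos(-r[2,2])).round(2),"jaw",cur.round(1),"q",np.round(s["joint_positions"],2),"open",round(s["opening"],4),"F",np.round(s["ft_force"],1),"T",np.round(s["torque"],2))
    if xyz is not None: print("shift cm",((np.array(xyz)-p)*100).round(2))
    if jaw_deg is not None:
        for k in(-1,0,1):
            print(" turn rz",((((jaw_deg-cur)+90)%180-90+180*k)/8).round(2),end="")
        print()
E
python3 - <<'E'
from h import *
plan((0.4553,0.0105,0.20),-13.7)
D={n:np.load(n+"0.npy") for n in("scene","top")}
for n in D:
    P=cloud(n,D[n]); z=P[...,2]
    m=(z>.017)&(z<.027)&(D[n]>0)&(P[...,0]>.3)&(P[...,0]<.62)&(P[...,1]<-.18)&(P[...,1]>-.46)
    c,l,st,ce=cv2.connectedComponentsWithStats(m.astype(np.uint8))
    for i in range(1,c):
        if st[i,4]>40: print(n,st[i],cv2.minAreaRect(P[l==i][:,:2].astype(np.float32)))
E
```

```text
t 0.1 tcp [ 0.1977 -0.5129  0.2307] tilt 0.07 jaw -68.9 q [-1.36  0.26  0.02  1.33 -0.    1.42] open 0.0855 F [-0.6 -0.1 -0.2] T [ 0.01  0.05 -0.02]
shift cm [25.76 52.34 -3.07]
 turn rz -15.6 turn rz 6.9 turn rz 29.4
scene [110 214  93  80 663] ((0.49321407079696655, -0.33049914240837097), (0.25467824935913086, 0.21003210544586182), 3.471409320831299)
top [366 197  88  95 928] ((0.4923834204673767, -0.32925406098365784), (0.2507215440273285, 0.2122112512588501), 3.3565189838409424)
```

{"method": "play_rows", "body": {"commands": [{"tx": 5, "ty": 10, "rz": 1.3}, {"tx": 8, "ty": 16, "rz": 2.6}, {"tx": 10.5, "ty": 21.5, "rz": 3.9}, {"tx": 13, "ty": 27, "rz": 5.2}, {"tx": 16, "ty": 33, "tz": -1, "rz": 6.5}], "grip": 0}}

```text
invalid input
```

```bash
python3 - <<'E'
from h import *
plan((0.4553,0.0105,0.20),-13.7)
E
```

```text
t 0.1 tcp [ 0.1977 -0.5129  0.2307] tilt 0.07 jaw -68.9 q [-1.36  0.26  0.02  1.33 -0.    1.42] open 0.0855 F [-0.6 -0.1 -0.2] T [ 0.01  0.05 -0.02]
shift cm [25.76 52.34 -3.07]
 turn rz -15.6 turn rz 6.9 turn rz 29.4
```

{"method": "play_rows", "body": {"commands": [{"tx": 5, "ty": 10, "tz": 0, "rx": 0, "ry": 0, "rz": 1.3}, {"tx": 8, "ty": 16, "tz": 0, "rx": 0, "ry": 0, "rz": 2.6}, {"tx": 10.5, "ty": 21.5, "tz": 0, "rx": 0, "ry": 0, "rz": 3.9}, {"tx": 13, "ty": 27, "tz": 0, "rx": 0, "ry": 0, "rz": 5.2}, {"tx": 16, "ty": 33, "tz": -1, "rx": 0, "ry": 0, "rz": 6.5}], "grip": 0}}

```text
clock: 0.72
tool_pos: [0.3344, -0.2305, 0.226]
ee_rot: [2.519, 1.877, 0.0]
ft_force: [1.5, -0.8, 0.4]
opening: 0.0424
```

```bash
python3 - <<'E'
from h import *
plan((0.4553,0.0105,0.20),-13.7)
E
```

```text
t 0.72 tcp [ 0.3344 -0.2305  0.226 ] tilt 0.04 jaw -16.6 q [-0.81  0.01 -0.29  1.27  0.    1.05] open 0.0424 F [ 1.5 -0.8  0.4] T [-0.02 -0.03 -0.02]
shift cm [12.09 24.1  -2.6 ]
 turn rz -22.13 turn rz 0.37 turn rz 22.87
```

{"method": "play_rows", "body": {"commands": [{"tx": 2.6, "ty": 5.2, "tz": 0, "rx": 0, "ry": 0, "rz": 0.37}, {"tx": 5.2, "ty": 10.4, "tz": 0, "rx": 0, "ry": 0, "rz": 0.37}, {"tx": 7.8, "ty": 15.6, "tz": 0, "rx": 0, "ry": 0, "rz": 0.37}, {"tx": 10.4, "ty": 20.7, "tz": -1, "rx": 0, "ry": 0, "rz": 0.37}, {"tx": 11.5, "ty": 23, "tz": -2, "rx": 0, "ry": 0, "rz": 0.37}]}}

```text
clock: 1.35
tool_pos: [0.4496, 0.0003, 0.2055]
ee_rot: [-2.472, -1.938, -0.0]
ft_force: [-0.5, 0.3, -0.8]
opening: 0.0427
```

{"method": "play_rows", "body": {"commands": [{"tx": 0, "ty": 0, "tz": 0, "rx": 0, "ry": 0, "rz": 0}, {"tx": 0, "ty": 0, "tz": 0, "rx": 0, "ry": 0, "rz": 0}]}}

```text
clock: 1.6
tool_pos: [0.4487, -0.0025, 0.206]
ee_rot: [-2.475, -1.935, 0.001]
ft_force: [0.1, 0.4, -0.3]
opening: 0.0429
```

```bash
python3 - <<'E'
from h import *
plan((0.4553,0.0105,0.12),-13.7)
E
```

```text
t 1.6 tcp [ 0.4487 -0.0025  0.206 ] tilt 0.03 jaw -14.0 q [-0.19  0.1  -0.25  1.23 -0.    1.62] open 0.0429 F [ 0.1  0.4 -0.3] T [-0.01  0.08 -0.04]
shift cm [ 0.66  1.3  -8.6 ]
 turn rz -22.47 turn rz 0.03 turn rz 22.53
```

{"method": "play_rows", "body": {"commands": [{"tx": 0.66, "ty": 1.3, "tz": -4, "rx": 0, "ry": 0, "rz": 0}, {"tx": 0.66, "ty": 1.3, "tz": -8.5, "rx": 0, "ry": 0, "rz": 0}, {"tx": 0.66, "ty": 1.3, "tz": -11, "rx": 0, "ry": 0, "rz": 0}, {"tx": 0.66, "ty": 1.3, "tz": -13, "rx": 0, "ry": 0, "rz": 0}, {"tx": 0.66, "ty": 1.3, "tz": -13, "rx": 0, "ry": 0, "rz": 0}]}}

```text
clock: 2.22
tool_pos: [0.4547, 0.0098, 0.0753]
ee_rot: [-2.476, -1.932, 0.002]
ft_force: [0.5, 0.6, 0.3]
opening: 0.0426
```

```bash
python3 - <<'E'
from h import *
plan((0.4553,0.0105,0.075),-13.7)
im,d=manip.read_camera("scene"); cv2.imwrite("pics/s1.png",cv2.resize(im[130:270,200:340],None,fx=4,fy=4))
E
```

```text
t 2.23 tcp [0.4547 0.0098 0.0753] tilt 0.12 jaw -14.1 q [-0.16  0.21 -0.47  0.89 -0.    1.65] open 0.0426 F [0.5 0.6 0.3] T [ 0.04 -0.01  0.06]
shift cm [ 0.06  0.07 -0.03]
 turn rz -22.45 turn rz 0.05 turn rz 22.55
```

View pics/s1.png

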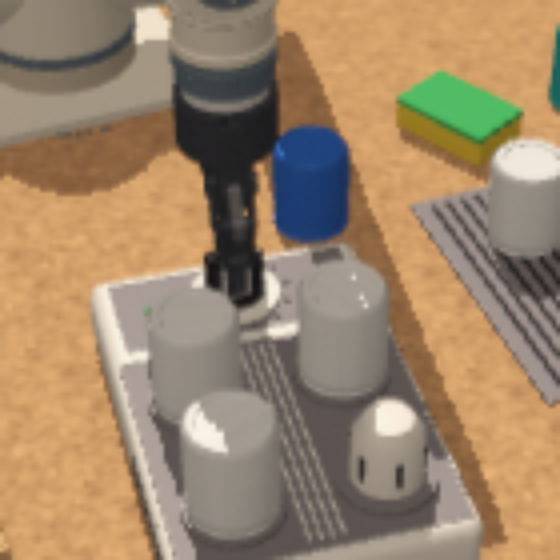

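The gripper (crop about (235,270)) straddles the dial bar. Next: close, then turn anticlockwise.

{"method": "play_rows", "body": {"commands": [{"tx": 0, "ty": 0, "tz": 0, "rx": 0, "ry": 0, "rz": 0}, {"tx": 0, "ty": 0, "tz": 0, "rx": 0, "ry": 0, "rz": 0}, {"tx": 0, "ty": 0, "tz": 0, "rx": 0, "ry": 0, "rz": 0}, {"tx": 0, "ty": 0, "tz": 0, "rx": 0, "ry": 0, "rz": 0}], "grip": -1}}

```text
clock: 2.78
tool_pos: [0.4553, 0.0107, 0.0771]
ee_rot: [2.475, 1.935, 0.0]
ft_force: [-5.1, 0.2, 9.1]
opening: 0.0131
```

{"method": "play_rows", "body": {"commands": [{"tx": 0, "ty": 0, "tz": 0, "rx": 0, "ry": 0, "rz": 0.7}, {"tx": 0, "ty": 0, "tz": 0, "rx": 0, "ry": 0, "rz": 1.4}, {"tx": 0, "ty": 0, "tz": 0, "rx": 0, "ry": 0, "rz": 2.1}, {"tx": 0, "ty": 0, "tz": 0, "rx": 0, "ry": 0, "rz": 2.8}, {"tx": 0, "ty": 0, "tz": 0, "rx": 0, "ry": 0, "rz": 2.8}]}}

```text
clock: 3.4
tool_pos: [0.4554, 0.0107, 0.0771]
ee_rot: [2.05, 2.38, 0.0]
ft_force: [-4.9, -0.6, 8.9]
opening: 0.0127
```

```bash
python3 - <<'E'
from h import *
plan((0.4553,0.0105,0.075),-13.7)
E
```

```text
t 3.4 tcp [0.4554 0.0107 0.0771] tilt 0.05 jaw 8.5 q [-0.16  0.2  -0.47  0.89 -0.    1.26] open 0.0127 F [-4.9 -0.6  8.9] T [0.09 0.89 0.06]
shift cm [-0.01 -0.02 -0.21]
 turn rz -25.28 turn rz -2.78 turn rz 19.72
```

{"method": "play_rows", "body": {"commands": [{"tx": 0, "ty": 0, "tz": 0.2, "rx": 0, "ry": 0, "rz": 1.0}, {"tx": 0, "ty": 0, "tz": 0.2, "rx": 0, "ry": 0, "rz": 2.0}, {"tx": 0, "ty": 0, "tz": 0.2, "rx": 0, "ry": 0, "rz": 3.0}, {"tx": 0, "ty": 0, "tz": 0.2, "rx": 0, "ry": 0, "rz": 4.0}, {"tx": 0, "ty": 0, "tz": 0.2, "rx": 0, "ry": 0, "rz": 4.0}]}}

```text
clock: 4.03
tool_pos: [0.4554, 0.0109, 0.0774]
ee_rot: [-1.318, -2.851, -0.0]
ft_force: [5.0, 0.8, -19.7]
opening: 0.0125
```

```bash
python3 - <<'E'
from h import *
plan((0.4553,0.0105,0.075),-13.7)
E
```

```text
t 4.03 tcp [0.4554 0.0109 0.0774] tilt 0.05 jaw 40.4 q [-0.16  0.2  -0.47  0.9   0.    0.71] open 0.0125 F [  5.    0.8 -19.7] T [ 0.12 -1.17 -0.02]
shift cm [-0.01 -0.04 -0.24]
 turn rz -29.26 turn rz -6.76 turn rz 15.74
```

{"method": "play_rows", "body": {"commands": [{"tx": 0, "ty": 0, "tz": -0.1, "rx": 0, "ry": 0, "rz": 1.0}, {"tx": 0, "ty": 0, "tz": -0.1, "rx": 0, "ry": 0, "rz": 2.0}, {"tx": 0, "ty": 0, "tz": -0.1, "rx": 0, "ry": 0, "rz": 3.0}, {"tx": 0, "ty": 0, "tz": -0.1, "rx": 0, "ry": 0, "rz": 4.0}, {"tx": 0, "ty": 0, "tz": -0.1, "rx": 0, "ry": 0, "rz": 4.0}]}}

```text
clock: 4.65
tool_pos: [0.4556, 0.0111, 0.0773]
ee_rot: [0.485, 3.104, 0.001]
ft_force: [1.3, 2.3, -5.7]
opening: 0.0128
```

```bash
python3 - <<'E'
from h import *
plan((0.4553,0.0105,0.075),-13.7)
E
```

```text
t 4.65 tcp [0.4556 0.0111 0.0773] tilt 0.04 jaw 72.2 q [-0.16  0.2  -0.47  0.89  0.    0.15] open 0.0128 F [ 1.3  2.3 -5.7] T [ 0.69 -0.21  0.06]
shift cm [-0.03 -0.06 -0.23]
 turn rz -33.24 turn rz -10.74 turn rz 11.76
```

{"method": "play_rows", "body": {"commands": [{"tx": 0, "ty": 0, "tz": 0, "rx": 0, "ry": 0, "rz": 0.75}, {"tx": 0, "ty": 0, "tz": 0, "rx": 0, "ry": 0, "rz": 1.5}, {"tx": 0, "ty": 0, "tz": 0, "rx": 0, "ry": 0, "rz": 2.25}, {"tx": 0, "ty": 0, "tz": 0, "rx": 0, "ry": 0, "rz": 3.0}, {"tx": 0, "ty": 0, "tz": 0, "rx": 0, "ry": 0, "rz": 3.0}]}}

```text
clock: 5.28
tool_pos: [0.457, 0.0107, 0.0778]
ee_rot: [-0.162, 3.134, 0.001]
ft_force: [4.6, 4.1, -5.5]
opening: 0.0129
```

```bash
python3 - <<'E'
from h import *
plan((0.4553,0.0105,0.075),-13.7)
E
```

```text
t 5.28 tcp [0.457  0.0107 0.0778] tilt 0.19 jaw 95.9 q [-0.16  0.2  -0.47  0.89  0.   -0.26] open 0.0129 F [ 4.6  4.1 -5.5] T [ 0.81 -1.25 -3.08]
shift cm [-0.17 -0.02 -0.28]
 turn rz -13.7 turn rz 8.8 turn rz 31.3
```

{"method": "play_rows", "body": {"commands": [{"tx": 0, "ty": 0, "tz": 0, "rx": 0, "ry": 0, "rz": 0}, {"tx": 0, "ty": 0, "tz": 0, "rx": 0, "ry": 0, "rz": 0}, {"tx": 0, "ty": 0, "tz": 0, "rx": 0, "ry": 0, "rz": 0}, {"tx": 0, "ty": 0, "tz": 5, "rx": 0, "ry": 0, "rz": 0}, {"tx": 0, "ty": 0, "tz": 11, "rx": 0, "ry": 0, "rz": 0}], "grip": 0}}

```text
clock: 5.9
tool_pos: [0.4548, 0.0108, 0.1878]
ee_rot: [0.175, -3.134, -0.0]
ft_force: [1.1, -0.6, -0.5]
opening: 0.0427
```

{"method": "play_rows", "body": {"commands": [{"tx": -5, "ty": -5, "tz": 2, "rx": 0, "ry": 0, "rz": 0}, {"tx": -7, "ty": -11, "tz": 5, "rx": 0, "ry": 0, "rz": 0}, {"tx": -8, "ty": -16, "tz": 5, "rx": 0, "ry": 0, "rz": 0}, {"tx": -8, "ty": -22, "tz": 5, "rx": 0, "ry": 0, "rz": 0}, {"tx": -8, "ty": -27, "tz": 5, "rx": 0, "ry": 0, "rz": 0}], "grip": 1}}

```text
clock: 6.52
tool_pos: [0.3749, -0.2616, 0.2375]
ee_rot: [-0.173, 3.136, -0.002]
ft_force: [1.2, 0.4, -0.5]
opening: 0.0856
```

```bash
cat >> h.py <<'E'
def look(tag):
    D={};I={}
    for n in("scene","top"):
        im,d=manip.read_camera(n); cv2.imwrite(f"pics/{n}{tag}.png",im); D[n]=d; I[n]=im; np.save(f"{n}{tag}.npy",d)
    return I,D
def bar(D):
    for n in D:
        P=cloud(n,D[n]); m=(D[n]>0)&(abs(P[...,2]-0.0965)<.006)&(np.hypot(P[...,0]-.4555,P[...,1]-.010)<.04); Q=P[m][:,:2]
        if len(Q)>5: print(n,len(Q),"bar",cv2.minAreaRect(Q.astype(np.float32)))
E
python3 - <<'E'
from h import *
I,D=look(2); bar(D)
plan((0.4553,0.0105,0.075),-13.7)
cv2.imwrite("pics/t2.png",cv2.resize(I["top"][220:290,240:330],None,fx=6,fy=6,interpolation=cv2.INTER_CUBIC))
E
```

```text
scene 48 bar ((0.4589168429374695, 0.009223616681993008), (0.013141105882823467, 0.048493172973394394), 83.78710174560547)
top 100 bar ((0.45423004031181335, 0.011566583067178726), (0.013898080214858055, 0.04385970160365105), 83.36575317382812)
t 6.62 tcp [ 0.3752 -0.2636  0.2365] tilt 0.06 jaw 96.1 q [-0.8   0.1  -0.17  1.3  -0.   -0.9 ] open 0.0852 F [-0.2 -0.8  1.1] T [ 0.01 -0.05 -0.02]
shift cm [  8.01  27.41 -16.15]
 turn rz -13.73 turn rz 8.77 turn rz 31.27
```

View pics/t2.png

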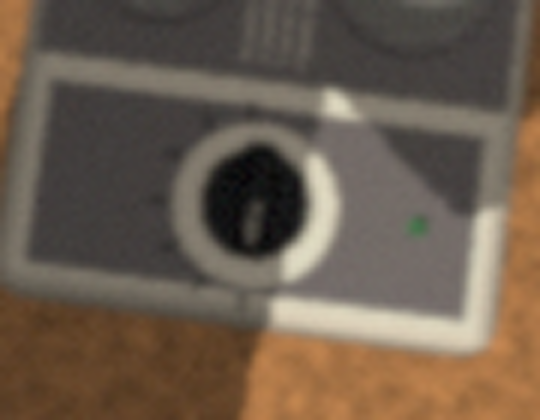

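The dial is off: the bar lies along the dryer's x axis at −6.5° against −7.1°, and its pointer at (255,215) in the crop faces the front. The end-stop torque was also felt. Next is the dry beaker on spigot 0.

{"method": "play_rows", "body": {"commands": [{"tx": 4, "ty": 4.2, "tz": 0, "rx": 0, "ry": 0, "rz": -1.3}, {"tx": 8, "ty": 8.4, "tz": 0, "rx": 0, "ry": 0, "rz": -2.6}, {"tx": 12, "ty": 12.6, "tz": 0, "rx": 0, "ry": 0, "rz": -3.9}, {"tx": 16, "ty": 16.8, "tz": 0, "rx": 0, "ry": 0, "rz": -5.2}, {"tx": 18.3, "ty": 20.5, "tz": -1, "rx": 0, "ry": 0, "rz": -6.5}], "grip": 1}}

```text
clock: 7.25
tool_pos: [0.5583, -0.0549, 0.228]
ee_rot: [1.123, 2.932, -0.0]
ft_force: [0.0, -0.2, -0.1]
opening: 0.0854
```

{"method": "play_rows", "body": {"commands": [{"tx": 0, "ty": 0, "tz": 0, "rx": 0, "ry": 0, "rz": -0.75}, {"tx": 0, "ty": 0, "tz": 0, "rx": 0, "ry": 0, "rz": -0.75}, {"tx": 0, "ty": 0, "tz": 0, "rx": 0, "ry": 0, "rz": -0.75}]}}

```text
clock: 7.62
tool_pos: [0.5567, -0.057, 0.2278]
ee_rot: [1.264, 2.876, -0.0]
ft_force: [-0.2, 0.1, -0.1]
opening: 0.085
```

```bash
python3 - <<'E'
from h import *
plan((0.5585,-0.0583,0.095),38)
E
```

```text
t 7.62 tcp [ 0.5567 -0.057   0.2278] tilt 0.01 jaw 42.5 q [-0.25  0.28  0.04  1.33 -0.    0.58] open 0.085 F [-0.2  0.1 -0.1] T [ 0.02 -0.04 -0.03]
shift cm [  0.18  -0.13 -13.28]
 turn rz -23.07 turn rz -0.57 turn rz 21.93
```

{"method": "play_rows", "body": {"commands": [{"tx": 0.2, "ty": -0.1, "tz": -4, "rx": 0, "ry": 0, "rz": 0}, {"tx": 0.2, "ty": -0.1, "tz": -8, "rx": 0, "ry": 0, "rz": 0}, {"tx": 0.2, "ty": -0.1, "tz": -11, "rx": 0, "ry": 0, "rz": 0}, {"tx": 0.2, "ty": -0.1, "tz": -13.3, "rx": 0, "ry": 0, "rz": 0}, {"tx": 0.2, "ty": -0.1, "tz": -13.3, "rx": 0, "ry": 0, "rz": 0}]}}

```text
clock: 8.25
tool_pos: [0.5578, -0.0584, 0.0935]
ee_rot: [-1.266, -2.872, 0.001]
ft_force: [-0.8, -0.4, 0.5]
opening: 0.0849
```

{"method": "play_rows", "body": {"commands": [{"tx": 0, "ty": 0, "tz": 0, "rx": 0, "ry": 0, "rz": 0}, {"tx": 0, "ty": 0, "tz": 0, "rx": 0, "ry": 0, "rz": 0}, {"tx": 0, "ty": 0, "tz": 0, "rx": 0, "ry": 0, "rz": 0}, {"tx": 0, "ty": 0, "tz": 0, "rx": 0, "ry": 0, "rz": 0}], "grip": -1}}

```text
clock: 8.75
tool_pos: [0.5598, -0.0583, 0.0961]
ee_rot: [1.266, 2.872, -0.0]
ft_force: [-0.5, -2.4, 5.3]
opening: 0.0639
```

```bash
python3 - <<'E'
from h import *
plan((0.5585,-0.0583,0.095),38)
E
```

```text
t 8.75 tcp [ 0.5598 -0.0583  0.0961] tilt 0.17 jaw 42.4 q [-0.25  0.35 -0.2   1.02 -0.    0.58] open 0.0639 F [-0.5 -2.4  5.3] T [-0.26  0.27 -0.09]
shift cm [-0.13  0.   -0.11]
 turn rz -23.05 turn rz -0.55 turn rz 21.95
```

{"method": "play_rows", "body": {"commands": [{"tx": 0, "ty": 0, "tz": 3, "rx": 0, "ry": 0, "rz": 0}, {"tx": 0, "ty": 0, "tz": 7, "rx": 0, "ry": 0, "rz": 0}, {"tx": 0, "ty": -1, "tz": 11, "rx": 0, "ry": 0, "rz": 0}, {"tx": 0, "ty": -6, "tz": 11, "rx": 0, "ry": 0, "rz": 0}, {"tx": 0, "ty": -12, "tz": 11, "rx": 0, "ry": 0, "rz": 0}]}}

```text
clock: 9.38
tool_pos: [0.5593, -0.1784, 0.2058]
ee_rot: [1.262, 2.875, 0.0]
ft_force: [1.0, -1.3, -2.6]
opening: 0.0639
```

{"method": "play_rows", "body": {"commands": [{"tx": 0, "ty": -5, "tz": 0, "rx": 0, "ry": 0, "rz": 0}, {"tx": -0.5, "ty": -10, "tz": 0, "rx": 0, "ry": 0, "rz": 0}, {"tx": -1, "ty": -15, "tz": -1, "rx": 0, "ry": 0, "rz": 0}, {"tx": -1.9, "ty": -19, "tz": -3, "rx": 0, "ry": 0, "rz": 0}, {"tx": -1.9, "ty": -19, "tz": -3, "rx": 0, "ry": 0, "rz": 0}]}}

```text
clock: 10.0
tool_pos: [0.5384, -0.3702, 0.1725]
ee_rot: [-1.271, -2.87, -0.001]
ft_force: [0.0, 0.7, -2.2]
opening: 0.0638
```

```bash
python3 - <<'E'
from h import *
plan((0.541,-0.377,0.042),38)
I,D=look(3)
E
```

```text
t 10.0 tcp [ 0.5384 -0.3702  0.1725] tilt 0.17 jaw 42.2 q [-0.73  0.46  0.18  1.29 -0.    0.1 ] open 0.0638 F [ 0.   0.7 -2.2] T [0.04 0.02 0.04]
shift cm [  0.26  -0.68 -13.05]
 turn rz -23.03 turn rz -0.53 turn rz 21.97
```

View pics/scene3.png

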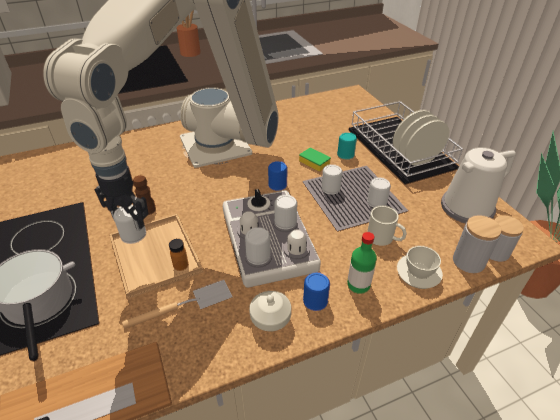

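The held beaker is at (130,222) and spigot 0 is bare. Lowering it.

{"method": "play_rows", "body": {"commands": [{"tx": 0.3, "ty": -0.7, "tz": -5, "rx": 0, "ry": 0, "rz": 0}, {"tx": 0.3, "ty": -0.7, "tz": -10, "rx": 0, "ry": 0, "rz": 0}, {"tx": 0.3, "ty": -0.7, "tz": -12, "rx": 0, "ry": 0, "rz": 0}, {"tx": 0.3, "ty": -0.7, "tz": -13, "rx": 0, "ry": 0, "rz": 0}, {"tx": 0.3, "ty": -0.7, "tz": -13, "rx": 0, "ry": 0, "rz": 0}]}}

```text
clock: 10.72
tool_pos: [0.5435, -0.3743, 0.0451]
ee_rot: [1.265, 2.875, -0.0]
ft_force: [-1.3, -0.6, -2.5]
opening: 0.0638
```

{"method": "play_rows", "body": {"commands": [{"tx": 0, "ty": 0, "tz": 0, "rx": 0, "ry": 0, "rz": 0}, {"tx": 0, "ty": 0, "tz": 0, "rx": 0, "ry": 0, "rz": 0}, {"tx": 0, "ty": 0, "tz": 0, "rx": 0, "ry": 0, "rz": 0}, {"tx": 0, "ty": 0, "tz": 3, "rx": 0, "ry": 0, "rz": 0}, {"tx": 0, "ty": 0, "tz": 9, "rx": 0, "ry": 0, "rz": 0}], "grip": 1}}

```text
clock: 11.35
tool_pos: [0.542, -0.3741, 0.1334]
ee_rot: [-1.265, -2.87, -0.002]
ft_force: [0.4, -0.2, 1.0]
opening: 0.0856
```

```bash
python3 - <<'E'
from h import *
plan((0.5724,0.0516,0.23),42)
E
```

```text
t 11.35 tcp [ 0.542  -0.3741  0.1334] tilt 0.28 jaw 42.4 q [-0.73  0.49  0.12  1.21 -0.    0.1 ] open 0.0856 F [ 0.4 -0.2  1. ] T [-0.03 -0.07 -0.05]
shift cm [ 3.04 42.57  9.66]
 turn rz -22.55 turn rz -0.05 turn rz 22.45
```

{"method": "play_rows", "body": {"commands": [{"tx": 0.5, "ty": 3, "tz": 5, "rx": 0, "ry": 0, "rz": 0}, {"tx": 1, "ty": 8, "tz": 8, "rx": 0, "ry": 0, "rz": 0}, {"tx": 1.5, "ty": 14, "tz": 9, "rx": 0, "ry": 0, "rz": 0}, {"tx": 2, "ty": 20, "tz": 9, "rx": 0, "ry": 0, "rz": 0}, {"tx": 2.5, "ty": 26, "tz": 9, "rx": 0, "ry": 0, "rz": 0}]}}

```text
clock: 11.98
tool_pos: [0.5679, -0.1132, 0.2252]
ee_rot: [1.267, 2.873, 0.0]
ft_force: [-0.4, -0.1, 0.8]
opening: 0.0853
```

{"method": "play_rows", "body": {"commands": [{"tx": 0.3, "ty": 6, "tz": 0, "rx": 0, "ry": 0, "rz": 0}, {"tx": 0.6, "ty": 12, "tz": 0, "rx": 0, "ry": 0, "rz": 0}, {"tx": 0.6, "ty": 16.6, "tz": 0, "rx": 0, "ry": 0, "rz": 0}, {"tx": 0.6, "ty": 16.6, "tz": 0, "rx": 0, "ry": 0, "rz": 0}]}}

```text
clock: 12.48
tool_pos: [0.5737, 0.054, 0.225]
ee_rot: [1.261, 2.877, 0.001]
ft_force: [-0.5, -0.4, 0.7]
opening: 0.0855
```

```bash
python3 - <<'E'
from h import *
plan((0.5724,0.0516,0.095),42)
I,D=look(4)
for n in D:
  for nm,c,h in(("A",(.541,-.377),.087),("s1",(.5724,.0516),.142),("s2",(.6674,-.0706),.142),("w1",(.545,.394),.084),("w2",(.422,.288),.084)): print(n,nm,topfit(n,D[n],c,h,.05))
E
```

```text
t 12.47 tcp [0.5737 0.054  0.225 ] tilt 0.04 jaw 42.7 q [-0.05  0.31  0.07  1.34  0.    0.77] open 0.0855 F [-0.5 -0.4  0.7] T [-0.03 -0.02 -0.01]
shift cm [ -0.13  -0.24 -13.  ]
 turn rz -22.58 turn rz -0.08 turn rz 22.42
scene A [ 5.470e-01 -3.740e-01  8.560e-02  5.459e-01 -3.740e-01  3.250e-02
  3.590e+02]
scene s1 [5.757e-01 4.910e-02 1.405e-01 5.740e-01 5.370e-02 3.640e-02 2.880e+02]
scene s2 [ 6.712e-01 -7.340e-02  1.405e-01  6.691e-01 -7.170e-02  3.360e-02
  3.680e+02]
scene w1 [5.475e-01 3.922e-01 8.230e-02 5.443e-01 3.926e-01 3.410e-02 2.220e+02]
scene w2 [4.245e-01 2.854e-01 8.260e-02 4.237e-01 2.877e-01 3.380e-02 1.970e+02]
top A [ 5.406e-01 -3.709e-01  8.630e-02  5.416e-01 -3.725e-01  3.330e-02
  5.100e+02]
top s1 None
top s2 [ 6.642e-01 -6.960e-02  1.412e-01  6.658e-01 -6.970e-02  3.360e-02
  5.300e+02]
top w1 [5.423e-01 3.955e-01 8.300e-02 5.427e-01 3.969e-01 3.340e-02 5.070e+02]
top w2 [4.198e-01 2.882e-01 8.290e-02 4.203e-01 2.890e-01 3.320e-02 5.440e+02]
```

{"method": "play_rows", "body": {"commands": [{"tx": -0.1, "ty": -0.2, "tz": -4, "rx": 0, "ry": 0, "rz": 0}, {"tx": -0.1, "ty": -0.2, "tz": -8, "rx": 0, "ry": 0, "rz": 0}, {"tx": -0.1, "ty": -0.2, "tz": -11, "rx": 0, "ry": 0, "rz": 0}, {"tx": -0.1, "ty": -0.2, "tz": -13, "rx": 0, "ry": 0, "rz": 0}, {"tx": -0.1, "ty": -0.2, "tz": -13, "rx": 0, "ry": 0, "rz": 0}]}}

```text
clock: 13.2
tool_pos: [0.5723, 0.0477, 0.0933]
ee_rot: [-1.269, -2.871, 0.002]
ft_force: [-0.5, 0.2, 0.2]
opening: 0.0852
```

{"method": "play_rows", "body": {"commands": [{"tx": 0, "ty": 0, "tz": 0, "rx": 0, "ry": 0, "rz": 0}, {"tx": 0, "ty": 0, "tz": 0, "rx": 0, "ry": 0, "rz": 0}, {"tx": 0, "ty": 0, "tz": 0, "rx": 0, "ry": 0, "rz": 0}, {"tx": 0, "ty": 0, "tz": 0, "rx": 0, "ry": 0, "rz": 0}], "grip": -1}}

```text
clock: 13.7
tool_pos: [0.5739, 0.0485, 0.0961]
ee_rot: [1.266, 2.872, 0.0]
ft_force: [-0.8, -2.3, 6.7]
opening: 0.0661
```

{"method": "play_rows", "body": {"commands": [{"tx": 0, "ty": 0, "tz": 3, "rx": 0, "ry": 0, "rz": 0}, {"tx": 0, "ty": 0, "tz": 7, "rx": 0, "ry": 0, "rz": 0}, {"tx": -0.5, "ty": -1, "tz": 11, "rx": 0, "ry": 0, "rz": 0}, {"tx": -2, "ty": -6, "tz": 11, "rx": 0, "ry": 0, "rz": 0}, {"tx": -4, "ty": -12, "tz": 11, "rx": 0, "ry": 0, "rz": 0}]}}

```text
clock: 14.32
tool_pos: [0.5333, -0.0708, 0.2055]
ee_rot: [1.263, 2.874, 0.001]
ft_force: [1.6, -1.4, -1.7]
opening: 0.0656
```

```bash
python3 - <<'E'
from h import *
plan((0.436,-0.3835,0.17),42)
E
```

```text
t 14.32 tcp [ 0.5333 -0.0708  0.2055] tilt 0.12 jaw 42.6 q [-0.29  0.25 -0.06  1.26  0.    0.54] open 0.0656 F [ 1.6 -1.4 -1.7] T [-0.08 -0.06 -0.  ]
shift cm [ -9.73 -31.27  -3.55]
 turn rz -22.57 turn rz -0.07 turn rz 22.43
```

{"method": "play_rows", "body": {"commands": [{"tx": -1.9, "ty": -6, "tz": 0, "rx": 0, "ry": 0, "rz": 0}, {"tx": -3.8, "ty": -12, "tz": 0, "rx": 0, "ry": 0, "rz": 0}, {"tx": -5.7, "ty": -18, "tz": 0, "rx": 0, "ry": 0, "rz": 0}, {"tx": -7.6, "ty": -24, "tz": -1, "rx": 0, "ry": 0, "rz": 0}, {"tx": -9.5, "ty": -29, "tz": -3, "rx": 0, "ry": 0, "rz": 0}]}}

```text
clock: 14.95
tool_pos: [0.4377, -0.3627, 0.1754]
ee_rot: [1.266, 2.872, -0.002]
ft_force: [0.7, -0.2, -1.6]
opening: 0.0658
```

{"method": "play_rows", "body": {"commands": [{"tx": -0.2, "ty": -2, "tz": -0.5, "rx": 0, "ry": 0, "rz": 0}, {"tx": -0.2, "ty": -2, "tz": -0.5, "rx": 0, "ry": 0, "rz": 0}, {"tx": -0.2, "ty": -2, "tz": -0.5, "rx": 0, "ry": 0, "rz": 0}]}}

```text
clock: 15.32
tool_pos: [0.4368, -0.3792, 0.1701]
ee_rot: [1.265, 2.875, 0.0]
ft_force: [0.0, -0.8, -0.9]
opening: 0.066
```

```bash
python3 - <<'E'
from h import *
plan((0.436,-0.3835,0.0405),42)
E
```

```text
t 15.32 tcp [ 0.4368 -0.3792  0.1701] tilt 0.03 jaw 42.5 q [-0.86  0.33 -0.03  1.21  0.   -0.03] open 0.066 F [ 0.  -0.8 -0.9] T [0.03 0.01 0.04]
shift cm [ -0.08  -0.43 -12.96]
 turn rz -22.56 turn rz -0.06 turn rz 22.44
```

{"method": "play_rows", "body": {"commands": [{"tx": -0.1, "ty": -0.4, "tz": -5, "rx": 0, "ry": 0, "rz": 0}, {"tx": -0.1, "ty": -0.4, "tz": -9, "rx": 0, "ry": 0, "rz": 0}, {"tx": -0.1, "ty": -0.4, "tz": -12, "rx": 0, "ry": 0, "rz": 0}, {"tx": -0.1, "ty": -0.4, "tz": -12.7, "rx": 0, "ry": 0, "rz": 0}, {"tx": -0.1, "ty": -0.4, "tz": -12.8, "rx": 0, "ry": 0, "rz": 0}]}}

```text
clock: 15.95
tool_pos: [0.4361, -0.3837, 0.0425]
ee_rot: [1.265, 2.875, -0.001]
ft_force: [-0.3, -0.2, -1.4]
opening: 0.066
```

{"method": "play_rows", "body": {"commands": [{"tx": 0, "ty": 0, "tz": 0, "rx": 0, "ry": 0, "rz": 0}, {"tx": 0, "ty": 0, "tz": 0, "rx": 0, "ry": 0, "rz": 0}, {"tx": 0, "ty": 0, "tz": 0, "rx": 0, "ry": 0, "rz": 0}, {"tx": 0, "ty": 0, "tz": 3, "rx": 0, "ry": 0, "rz": 0}, {"tx": 0, "ty": 0, "tz": 9, "rx": 0, "ry": 0, "rz": 0}], "grip": 1}}

```text
clock: 16.58
tool_pos: [0.4343, -0.3833, 0.1307]
ee_rot: [-1.266, -2.871, -0.003]
ft_force: [1.1, -0.1, -0.6]
opening: 0.0856
```

{"method": "play_rows", "body": {"commands": [{"tx": 3, "ty": 3, "tz": 5, "rx": 0, "ry": 0, "rz": 0}, {"tx": 6, "ty": 8, "tz": 9, "rx": 0, "ry": 0, "rz": 0}, {"tx": 9, "ty": 13, "tz": 9, "rx": 0, "ry": 0, "rz": 0}, {"tx": 13, "ty": 18, "tz": 9, "rx": 0, "ry": 0, "rz": 0}, {"tx": 17, "ty": 22, "tz": 9, "rx": 0, "ry": 0, "rz": 0}]}}

```text
clock: 17.2
tool_pos: [0.6056, -0.163, 0.2225]
ee_rot: [1.267, 2.873, -0.0]
ft_force: [0.4, -1.4, -0.6]
opening: 0.0854
```

```bash
python3 - <<'E'
from h import *
plan((0.6674,-0.0706,0.22),42)
E
```

```text
t 17.2 tcp [ 0.6056 -0.163   0.2225] tilt 0.09 jaw 42.4 q [-0.4   0.39  0.2   1.37 -0.    0.43] open 0.0854 F [ 0.4 -1.4 -0.6] T [-0.03 -0.02  0.04]
shift cm [ 6.18  9.24 -0.25]
 turn rz -22.55 turn rz -0.05 turn rz 22.45
```

{"method": "play_rows", "body": {"commands": [{"tx": 3, "ty": 4.5, "tz": 0, "rx": 0, "ry": 0, "rz": 0}, {"tx": 6.1, "ty": 9, "tz": 0, "rx": 0, "ry": 0, "rz": 0}, {"tx": 6.1, "ty": 9, "tz": 0, "rx": 0, "ry": 0, "rz": 0}, {"tx": 6.1, "ty": 9, "tz": 0, "rx": 0, "ry": 0, "rz": 0}]}}

```text
clock: 17.7
tool_pos: [0.6655, -0.0747, 0.2214]
ee_rot: [-1.266, -2.875, 0.001]
ft_force: [0.7, -0.7, 0.1]
opening: 0.0853
```

```bash
python3 - <<'E'
from h import *
plan((0.6674,-0.0706,0.095),42)
E
```

```text
t 17.7 tcp [ 0.6655 -0.0747  0.2214] tilt 0.02 jaw 42.5 q [-0.24  0.47  0.32  1.42 -0.    0.59] open 0.0853 F [ 0.7 -0.7  0.1] T [-0.01  0.05 -0.  ]
shift cm [  0.19   0.41 -12.64]
 turn rz -22.56 turn rz -0.06 turn rz 22.44
```

{"method": "play_rows", "body": {"commands": [{"tx": 0.2, "ty": 0.4, "tz": -4, "rx": 0, "ry": 0, "rz": 0}, {"tx": 0.2, "ty": 0.4, "tz": -8, "rx": 0, "ry": 0, "rz": 0}, {"tx": 0.2, "ty": 0.4, "tz": -11, "rx": 0, "ry": 0, "rz": 0}, {"tx": 0.2, "ty": 0.4, "tz": -12.5, "rx": 0, "ry": 0, "rz": 0}, {"tx": 0.2, "ty": 0.4, "tz": -12.5, "rx": 0, "ry": 0, "rz": 0}]}}

```text
clock: 18.32
tool_pos: [0.6672, -0.0716, 0.0963]
ee_rot: [-1.268, -2.873, 0.0]
ft_force: [-1.4, -0.5, 0.3]
opening: 0.0853
```

{"method": "play_rows", "body": {"commands": [{"tx": 0, "ty": 0, "tz": 0, "rx": 0, "ry": 0, "rz": 0}, {"tx": 0, "ty": 0, "tz": 0, "rx": 0, "ry": 0, "rz": 0}, {"tx": 0, "ty": 0, "tz": 0, "rx": 0, "ry": 0, "rz": 0}, {"tx": 0, "ty": 0, "tz": 0, "rx": 0, "ry": 0, "rz": 0}], "grip": -1}}

```text
clock: 18.82
tool_pos: [0.6687, -0.0712, 0.0986]
ee_rot: [1.266, 2.871, 0.0]
ft_force: [0.1, -1.3, 6.7]
opening: 0.0655
```

{"method": "play_rows", "body": {"commands": [{"tx": 0, "ty": 0, "tz": 3, "rx": 0, "ry": 0, "rz": 0}, {"tx": 0, "ty": 0, "tz": 7, "rx": 0, "ry": 0, "rz": 0}, {"tx": -1, "ty": -1, "tz": 11, "rx": 0, "ry": 0, "rz": 0}, {"tx": -5, "ty": -5, "tz": 11, "rx": 0, "ry": 0, "rz": 0}, {"tx": -9, "ty": -9, "tz": 11, "rx": 0, "ry": 0, "rz": 0}]}}

```text
clock: 19.45
tool_pos: [0.5771, -0.1613, 0.2074]
ee_rot: [1.264, 2.874, -0.0]
ft_force: [-0.5, -1.5, -1.9]
opening: 0.0653
```

```bash
python3 - <<'E'
from h import *
plan((0.4305,-0.2885,0.17),42)
E
```

```text
t 19.45 tcp [ 0.5771 -0.1613  0.2074] tilt 0.09 jaw 42.5 q [-0.41  0.35  0.09  1.31 -0.    0.42] open 0.0653 F [-0.5 -1.5 -1.9] T [-0.03 -0.01  0.  ]
shift cm [-14.66 -12.72  -3.74]
 turn rz -22.56 turn rz -0.06 turn rz 22.44
```

{"method": "play_rows", "body": {"commands": [{"tx": -4, "ty": -3.5, "tz": 0, "rx": 0, "ry": 0, "rz": 0}, {"tx": -8, "ty": -7, "tz": 0, "rx": 0, "ry": 0, "rz": 0}, {"tx": -12, "ty": -10.5, "tz": -2, "rx": 0, "ry": 0, "rz": 0}, {"tx": -14.5, "ty": -12.5, "tz": -4, "rx": 0, "ry": 0, "rz": 0}, {"tx": -14.5, "ty": -12.5, "tz": -4, "rx": 0, "ry": 0, "rz": 0}]}}

```text
clock: 20.08
tool_pos: [0.4307, -0.2864, 0.1659]
ee_rot: [-1.271, -2.871, -0.001]
ft_force: [0.7, 1.7, -3.0]
opening: 0.0655
```

{"method": "play_rows", "body": {"commands": [{"tx": 0, "ty": 0, "tz": 0, "rx": 0, "ry": 0, "rz": 0}, {"tx": 0, "ty": 0, "tz": 0, "rx": 0, "ry": 0, "rz": 0}]}}

```text
clock: 20.32
tool_pos: [0.4337, -0.2854, 0.1672]
ee_rot: [1.265, 2.874, -0.0]
ft_force: [-0.1, -0.0, -2.3]
opening: 0.0656
```

```bash
python3 - <<'E'
from h import *
plan((0.4305,-0.2885,0.045),42)
E
```

```text
t 20.32 tcp [ 0.4337 -0.2854  0.1672] tilt 0.07 jaw 42.5 q [-0.74  0.23 -0.18  1.16  0.    0.09] open 0.0656 F [-0.1 -0.  -2.3] T [ 0.03 -0.04  0.03]
shift cm [ -0.32  -0.31 -12.22]
 turn rz -22.56 turn rz -0.06 turn rz 22.44
```

{"method": "play_rows", "body": {"commands": [{"tx": -0.3, "ty": -0.3, "tz": -5, "rx": 0, "ry": 0, "rz": 0}, {"tx": -0.3, "ty": -0.3, "tz": -9, "rx": 0, "ry": 0, "rz": 0}, {"tx": -0.3, "ty": -0.3, "tz": -11.5, "rx": 0, "ry": 0, "rz": 0}, {"tx": -0.3, "ty": -0.3, "tz": -12.2, "rx": 0, "ry": 0, "rz": 0}, {"tx": -0.3, "ty": -0.3, "tz": -12.3, "rx": 0, "ry": 0, "rz": 0}]}}

```text
clock: 20.95
tool_pos: [0.4305, -0.2886, 0.0442]
ee_rot: [1.265, 2.875, -0.0]
ft_force: [-0.1, -0.4, -1.9]
opening: 0.0654
```

{"method": "play_rows", "body": {"commands": [{"tx": 0, "ty": 0, "tz": 0, "rx": 0, "ry": 0, "rz": 0}, {"tx": 0, "ty": 0, "tz": 0, "rx": 0, "ry": 0, "rz": 0}, {"tx": 0, "ty": 0, "tz": 0, "rx": 0, "ry": 0, "rz": 0}, {"tx": 0, "ty": 0, "tz": 3, "rx": 0, "ry": 0, "rz": 0}, {"tx": 0, "ty": 0, "tz": 9, "rx": 0, "ry": 0, "rz": 0}], "grip": 1}}

```text
clock: 21.58
tool_pos: [0.4288, -0.2879, 0.1329]
ee_rot: [-1.265, -2.871, -0.002]
ft_force: [0.9, -0.4, -0.1]
opening: 0.0854
```

{"method": "play_rows", "body": {"commands": [{"tx": 0.5, "ty": 3, "tz": 5, "rx": 0, "ry": 0, "rz": 0}, {"tx": 1, "ty": 8, "tz": 9, "rx": 0, "ry": 0, "rz": 0}, {"tx": 1, "ty": 14, "tz": 9, "rx": 0, "ry": 0, "rz": 0}, {"tx": 1, "ty": 20, "tz": 9, "rx": 0, "ry": 0, "rz": 0}, {"tx": 1, "ty": 26, "tz": 9, "rx": 0, "ry": 0, "rz": 0}]}}

```text
clock: 22.2
tool_pos: [0.4395, -0.027, 0.224]
ee_rot: [1.267, 2.873, 0.0]
ft_force: [1.6, -0.2, 0.7]
opening: 0.0857
```

```bash
python3 - <<'E'
from h import *
plan((0.422,0.288,0.22),42)
I,D=look(5); bar(D)
for n in D:
  for nm,c,h in(("A",(.541,-.377),.087),("B",(.436,-.3835),.087),("C",(.4305,-.2885),.087),("s0",(.5585,-.0583),.117),("s1",(.5724,.0516),.117),("s3",(.680,.0367),.117),("s2",(.6674,-.0706),.117),("w1",(.545,.394),.084),("w2",(.422,.288),.084)): print(n,nm,topfit(n,D[n],c,h,.05))
E
```

```text
t 22.2 tcp [ 0.4395 -0.027   0.224 ] tilt 0.07 jaw 42.4 q [-0.25  0.07 -0.23  1.27  0.    0.58] open 0.0857 F [ 1.6 -0.2  0.7] T [ 0.01 -0.01  0.01]
shift cm [-1.75 31.5  -0.4 ]
 turn rz -22.55 turn rz -0.05 turn rz 22.45
scene 50 bar ((0.4568644165992737, 0.009052627719938755), (0.012806462123990059, 0.04537680372595787), 82.97555541992188)
scene A [ 5.467e-01 -3.740e-01  8.560e-02  5.447e-01 -3.739e-01  3.240e-02
  3.570e+02]
scene B [ 4.387e-01 -3.819e-01  8.530e-02  4.363e-01 -3.823e-01  3.330e-02
  3.050e+02]
scene C [ 4.343e-01 -2.894e-01  8.560e-02  4.335e-01 -2.887e-01  3.410e-02
  2.830e+02]
scene s0 [ 5.622e-01 -6.000e-02  1.144e-01  5.614e-01 -5.930e-02  2.210e-02
  1.200e+02]
scene s1 [5.750e-01 4.910e-02 1.145e-01 5.724e-01 5.040e-02 1.990e-02 1.090e+02]
scene s3 [6.843e-01 3.540e-02 1.147e-01 6.820e-01 3.660e-02 2.100e-02 1.350e+02]
scene s2 [ 6.706e-01 -7.310e-02  1.149e-01  6.691e-01 -7.260e-02  2.060e-02
  1.390e+02]
scene w1 [5.479e-01 3.922e-01 8.250e-02 5.450e-01 3.925e-01 3.410e-02 2.230e+02]
scene w2 [4.251e-01 2.854e-01 8.230e-02 4.222e-01 2.855e-01 3.490e-02 2.040e+02]
top A [ 5.405e-01 -3.708e-01  8.640e-02  5.416e-01 -3.725e-01  3.370e-02
  5.150e+02]
top B [ 4.318e-01 -3.783e-01  8.640e-02  4.330e-01 -3.790e-01  3.370e-02
  5.380e+02]
top C [ 4.283e-01 -2.855e-01  8.640e-02  4.288e-01 -2.869e-01  3.330e-02
  5.400e+02]
top s0 None
top s1 [5.698e-01 5.250e-02 1.150e-01 5.696e-01 5.190e-02 2.290e-02 2.110e+02]
top s3 [6.781e-01 3.910e-02 1.154e-01 6.783e-01 3.890e-02 2.250e-02 2.030e+02]
top s2 [ 6.643e-01 -6.950e-02  1.153e-01  6.661e-01 -6.900e-02  2.240e-02
  2.030e+02]
top w1 [5.425e-01 3.956e-01 8.280e-02 5.428e-01 3.972e-01 3.350e-02 5.100e+02]
top w2 [4.199e-01 2.881e-01 8.320e-02 4.197e-01 2.895e-01 3.340e-02 5.430e+02]
```

View pics/top5.png

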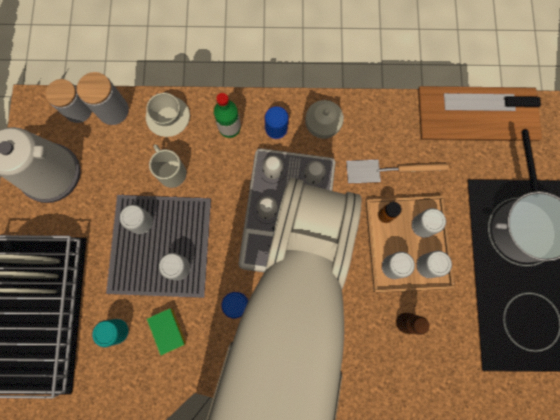

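View pics/scene5.png

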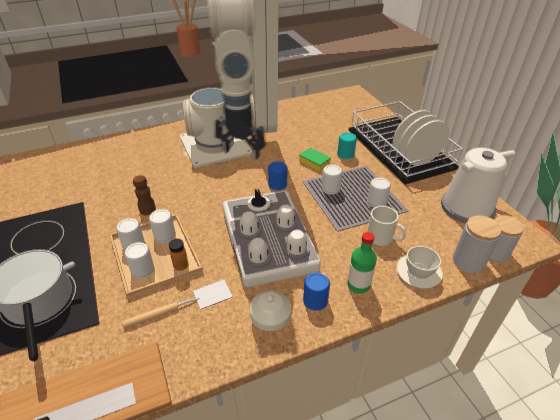

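All three dry beakers stand in the tray, at (430,223), (400,265) and (436,265). The wet ones are unmoved. Next I go to wet beaker w2 at (0.4215, 0.288).

{"method": "play_rows", "body": {"commands": [{"tx": -0.3, "ty": 6, "tz": 0, "rx": 0, "ry": 0, "rz": 0}, {"tx": -0.6, "ty": 12, "tz": 0, "rx": 0, "ry": 0, "rz": 0}, {"tx": -1, "ty": 18, "tz": 0, "rx": 0, "ry": 0, "rz": 0}, {"tx": -1.3, "ty": 24, "tz": 0, "rx": 0, "ry": 0, "rz": 0}, {"tx": -1.6, "ty": 30, "tz": -2, "rx": 0, "ry": 0, "rz": 0}]}}

```text
clock: 22.92
tool_pos: [0.4246, 0.2724, 0.2049]
ee_rot: [1.267, 2.872, 0.004]
ft_force: [1.0, 0.4, 0.5]
opening: 0.0855
```

{"method": "play_rows", "body": {"commands": [{"tx": -0.1, "ty": 1.5, "tz": 0, "rx": 0, "ry": 0, "rz": 0}, {"tx": -0.1, "ty": 1.5, "tz": 0, "rx": 0, "ry": 0, "rz": 0}, {"tx": -0.1, "ty": 1.5, "tz": 0, "rx": 0, "ry": 0, "rz": 0}]}}

```text
clock: 23.3
tool_pos: [0.4233, 0.2843, 0.2043]
ee_rot: [1.268, 2.873, 0.0]
ft_force: [0.4, -0.8, -0.4]
opening: 0.0855
```

```bash
python3 - <<'E'
from h import *
plan((0.4215,0.288,0.038),42)
E
```

```text
t 23.3 tcp [0.4233 0.2843 0.2043] tilt 0.04 jaw 42.4 q [ 0.43  0.2  -0.13  1.24 -0.    1.26] open 0.0855 F [ 0.4 -0.8 -0.4] T [0.   0.03 0.03]
shift cm [ -0.18   0.37 -16.63]
 turn rz -22.55 turn rz -0.05 turn rz 22.45
```

{"method": "play_rows", "body": {"commands": [{"tx": -0.2, "ty": 0.4, "tz": -6, "rx": 0, "ry": 0, "rz": 0}, {"tx": -0.2, "ty": 0.4, "tz": -11, "rx": 0, "ry": 0, "rz": 0}, {"tx": -0.2, "ty": 0.4, "tz": -14.5, "rx": 0, "ry": 0, "rz": 0}, {"tx": -0.2, "ty": 0.4, "tz": -16.4, "rx": 0, "ry": 0, "rz": 0}, {"tx": -0.2, "ty": 0.4, "tz": -16.4, "rx": 0, "ry": 0, "rz": 0}]}}

```text
clock: 23.92
tool_pos: [0.4207, 0.2878, 0.0392]
ee_rot: [-1.27, -2.872, 0.003]
ft_force: [-0.9, 0.5, 1.8]
opening: 0.0854
```

{"method": "play_rows", "body": {"commands": [{"tx": 0, "ty": 0, "tz": 0, "rx": 0, "ry": 0, "rz": 0}, {"tx": 0, "ty": 0, "tz": 0, "rx": 0, "ry": 0, "rz": 0}, {"tx": 0, "ty": 0, "tz": 0, "rx": 0, "ry": 0, "rz": 0}, {"tx": 0, "ty": 0, "tz": 0, "rx": 0, "ry": 0, "rz": 0}], "grip": -1}}

```text
clock: 24.42
tool_pos: [0.4219, 0.2894, 0.0415]
ee_rot: [1.266, 2.872, 0.003]
ft_force: [0.8, -2.4, 6.6]
opening: 0.0644
```

```bash
python3 - <<'E'
from h import *
plan((0.4215,0.288,0.038),42)
E
```

```text
t 24.43 tcp [0.4219 0.2894 0.0415] tilt 0.17 jaw 42.4 q [ 0.44  0.33 -0.4   0.84 -0.    1.27] open 0.0644 F [ 0.8 -2.4  6.6] T [-0.64  0.13  0.05]
shift cm [-0.04 -0.14 -0.35]
 turn rz -22.55 turn rz -0.05 turn rz 22.45
```

{"method": "play_rows", "body": {"commands": [{"tx": 0, "ty": 0, "tz": 5, "rx": 0, "ry": 0, "rz": 0}, {"tx": 0.5, "ty": -0.5, "tz": 11, "rx": 0, "ry": 0, "rz": 0}, {"tx": 2, "ty": -2, "tz": 16, "rx": 0, "ry": 0, "rz": 0}, {"tx": 6, "ty": -6, "tz": 17, "rx": 0, "ry": 0, "rz": 0}, {"tx": 10, "ty": -10, "tz": 17, "rx": 0, "ry": 0, "rz": 0}]}}

```text
clock: 25.05
tool_pos: [0.5222, 0.1887, 0.2126]
ee_rot: [1.264, 2.872, 0.004]
ft_force: [-0.0, 0.5, -2.5]
opening: 0.0643
```

{"method": "play_rows", "body": {"commands": [{"tx": 4, "ty": -4, "tz": 0, "rx": 0, "ry": 0, "rz": 0}, {"tx": 8, "ty": -8, "tz": 0, "rx": 0, "ry": 0, "rz": 0}, {"tx": 12, "ty": -11.5, "tz": 0, "rx": 0, "ry": 0, "rz": 0}, {"tx": 15.9, "ty": -15, "tz": 0, "rx": 0, "ry": 0, "rz": 0}, {"tx": 15.9, "ty": -15, "tz": 0, "rx": 0, "ry": 0, "rz": 0}]}}

```text
clock: 25.68
tool_pos: [0.6817, 0.0363, 0.209]
ee_rot: [1.272, 2.872, -0.001]
ft_force: [0.3, 0.3, -1.3]
opening: 0.0644
```

{"method": "play_rows", "body": {"commands": [{"tx": 0, "ty": 0, "tz": 0, "rx": 0, "ry": 0, "rz": 0}, {"tx": 0, "ty": 0, "tz": 0, "rx": 0, "ry": 0, "rz": 0}]}}

```text
clock: 25.92
tool_pos: [0.6791, 0.0404, 0.2106]
ee_rot: [1.265, 2.875, 0.001]
ft_force: [-0.2, 0.3, -2.3]
opening: 0.0646
```

```bash
python3 - <<'E'
from h import *
plan((0.6805,0.0375,0.0995),42)
I,D=look(6)
for n in D:
  z=manip.sense()["tool_pos"]
  print(n,"held",topfit(n,D[n],z[:2],z[2]-.0375+.08,.05))
E
```

```text
t 25.93 tcp [0.6791 0.0404 0.2106] tilt 0.04 jaw 42.5 q [-0.06  0.49  0.33  1.41  0.    0.77] open 0.0646 F [-0.2  0.3 -2.3] T [-0.01  0.01  0.03]
shift cm [  0.14  -0.29 -11.11]
 turn rz -22.56 turn rz -0.06 turn rz 22.44
scene held [6.833e-01 3.400e-02 2.516e-01 6.869e-01 3.460e-02 4.690e-02 3.860e+02]
top held None
```

{"method": "play_rows", "body": {"commands": [{"tx": 0.1, "ty": -0.2, "tz": -3, "rx": 0, "ry": 0, "rz": 0}, {"tx": 0.1, "ty": -0.2, "tz": -6, "rx": 0, "ry": 0, "rz": 0}, {"tx": 0.1, "ty": -0.2, "tz": -8, "rx": 0, "ry": 0, "rz": 0}, {"tx": 0.1, "ty": -0.2, "tz": -8, "rx": 0, "ry": 0, "rz": 0}]}}

```text
clock: 26.52
tool_pos: [0.6796, 0.0382, 0.1287]
ee_rot: [-1.265, -2.873, 0.001]
ft_force: [-0.1, 0.1, -2.7]
opening: 0.0646
```

```bash
python3 - <<'E'
from h import *
plan((0.6805,0.0375,0.0995),42)
I,D=look(7)
cv2.imwrite("pics/s7c.png",cv2.resize(I["scene"][150:290,210:340],None,fx=4.2,fy=4.2,interpolation=cv2.INTER_CUBIC))
E
```

```text
t 26.52 tcp [0.6796 0.0382 0.1287] tilt 0.15 jaw 42.5 q [-0.07  0.52  0.17  1.22  0.    0.76] open 0.0646 F [-0.1  0.1 -2.7] T [ 0.02 -0.06 -0.03]
shift cm [ 0.09 -0.07 -2.92]
 turn rz -22.56 turn rz -0.06 turn rz 22.44
```

View pics/s7c.png

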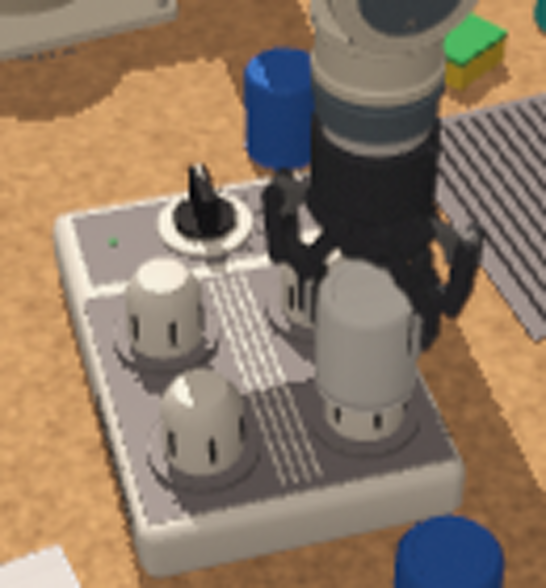

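The beaker (crop about (365,340)) is over spigot 3 with no side force. Continuing down.

{"method": "play_rows", "body": {"commands": [{"tx": 0, "ty": 0, "tz": -1.5, "rx": 0, "ry": 0, "rz": 0}, {"tx": 0, "ty": 0, "tz": -2.5, "rx": 0, "ry": 0, "rz": 0}, {"tx": 0, "ty": 0, "tz": -2.9, "rx": 0, "ry": 0, "rz": 0}, {"tx": 0, "ty": 0, "tz": -3, "rx": 0, "ry": 0, "rz": 0}, {"tx": 0, "ty": 0, "tz": -3, "rx": 0, "ry": 0, "rz": 0}]}}

```text
clock: 27.25
tool_pos: [0.6809, 0.0375, 0.0999]
ee_rot: [1.267, 2.875, 0.0]
ft_force: [-0.8, -1.2, -1.1]
opening: 0.0649
```

```bash
python3 - <<'E'
from h import *
plan((0.6805,0.0375,0.0995),42)
E
```

```text
t 27.25 tcp [0.6809 0.0375 0.0999] tilt 0.02 jaw 42.4 q [-0.07  0.54  0.13  1.16 -0.    0.76] open 0.0649 F [-0.8 -1.2 -1.1] T [-0.01 -0.04 -0.03]
shift cm [-0.04  0.   -0.04]
 turn rz -22.55 turn rz -0.05 turn rz 22.45
```

Next: lower a little until contact, then release.

{"method": "play_rows", "body": {"commands": [{"tx": 0, "ty": 0, "tz": -0.2, "rx": 0, "ry": 0, "rz": 0}, {"tx": 0, "ty": 0, "tz": -0.3, "rx": 0, "ry": 0, "rz": 0}, {"tx": 0, "ty": 0, "tz": -0.3, "rx": 0, "ry": 0, "rz": 0}]}}

```text
clock: 27.62
tool_pos: [0.681, 0.0375, 0.0995]
ee_rot: [1.266, 2.872, 0.001]
ft_force: [-5.5, 0.6, 15.1]
opening: 0.0644
```

{"method": "play_rows", "body": {"commands": [{"tx": 0, "ty": 0, "tz": 0, "rx": 0, "ry": 0, "rz": 0}, {"tx": 0, "ty": 0, "tz": 0, "rx": 0, "ry": 0, "rz": 0}, {"tx": 0, "ty": 0, "tz": 0, "rx": 0, "ry": 0, "rz": 0}, {"tx": 0, "ty": 0, "tz": 3, "rx": 0, "ry": 0, "rz": 0}, {"tx": 0, "ty": 0, "tz": 9, "rx": 0, "ry": 0, "rz": 0}], "grip": 1}}

```text
clock: 28.25
tool_pos: [0.6796, 0.0376, 0.1849]
ee_rot: [-1.265, -2.87, 0.003]
ft_force: [1.5, -1.3, 0.4]
opening: 0.0851
```

{"method": "play_rows", "body": {"commands": [{"tx": -3, "ty": 5, "tz": 2, "rx": 0, "ry": 0, "rz": 0}, {"tx": -5, "ty": 10, "tz": 3, "rx": 0, "ry": 0, "rz": 0}, {"tx": -7, "ty": 15.5, "tz": 3, "rx": 0, "ry": 0, "rz": 0}, {"tx": -9, "ty": 21, "tz": 3, "rx": 0, "ry": 0, "rz": 0}, {"tx": -11, "ty": 26.5, "tz": 3, "rx": 0, "ry": 0, "rz": 0}]}}

```text
clock: 28.88
tool_pos: [0.57, 0.3042, 0.2167]
ee_rot: [1.267, 2.875, 0.0]
ft_force: [0.8, -0.5, -0.7]
opening: 0.0851
```

```bash
python3 - <<'E'
from h import *
plan((0.545,0.394,0.2),42)
I,D=look(8)
for n in D:
  for nm,c,h in(("s3",(.680,.0367),.142),("w1",(.545,.394),.084)): print(n,nm,topfit(n,D[n],c,h,.06))
E
```

```text
t 28.88 tcp [0.57   0.3042 0.2167] tilt 0.01 jaw 42.4 q [ 0.36  0.43  0.24  1.38 -0.    1.19] open 0.0851 F [ 0.8 -0.5 -0.7] T [ 0.01 -0.07 -0.04]
shift cm [-2.5   8.98 -1.67]
 turn rz -22.55 turn rz -0.05 turn rz 22.45
scene s3 [6.845e-01 3.480e-02 1.403e-01 6.820e-01 3.550e-02 3.340e-02 3.490e+02]
scene w1 [5.474e-01 3.921e-01 8.230e-02 5.453e-01 3.944e-01 3.330e-02 2.220e+02]
top s3 [6.783e-01 3.800e-02 1.414e-01 6.801e-01 3.750e-02 3.360e-02 5.240e+02]
top w1 None
```

View pics/scene8.png

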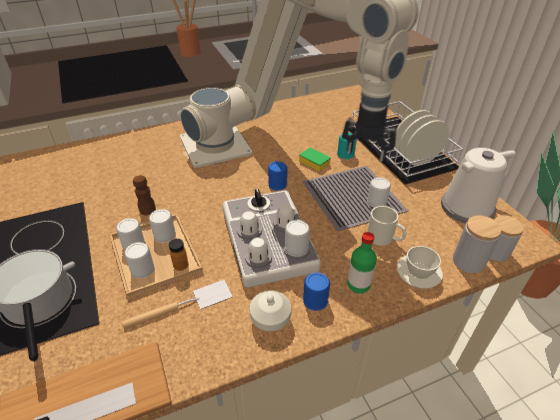

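Home on spigot 3: the top height equals that of the dry ones. Next is the second wet beaker, still unmoved at (380,190).

{"method": "play_rows", "body": {"commands": [{"tx": -1.3, "ty": 4.5, "tz": -1, "rx": 0, "ry": 0, "rz": 0}, {"tx": -2.5, "ty": 9, "tz": -1.7, "rx": 0, "ry": 0, "rz": 0}, {"tx": -2.5, "ty": 9, "tz": -1.7, "rx": 0, "ry": 0, "rz": 0}, {"tx": -2.5, "ty": 9, "tz": -1.7, "rx": 0, "ry": 0, "rz": 0}]}}

```text
clock: 29.48
tool_pos: [0.546, 0.3922, 0.1995]
ee_rot: [1.267, 2.875, -0.001]
ft_force: [-0.4, -0.2, -0.7]
opening: 0.0852
```

```bash
python3 - <<'E'
from h import *
plan((0.545,0.3945,0.0405),42)
E
```

```text
t 29.48 tcp [0.546  0.3922 0.1995] tilt 0.03 jaw 42.5 q [ 0.5   0.48  0.28  1.37 -0.    1.33] open 0.0852 F [-0.4 -0.2 -0.7] T [ 0.01 -0.01  0.04]
shift cm [ -0.1    0.23 -15.9 ]
 turn rz -22.56 turn rz -0.06 turn rz 22.44
```

{"method": "play_rows", "body": {"commands": [{"tx": -0.1, "ty": 0.2, "tz": -6, "rx": 0, "ry": 0, "rz": 0}, {"tx": -0.1, "ty": 0.2, "tz": -11, "rx": 0, "ry": 0, "rz": 0}, {"tx": -0.1, "ty": 0.2, "tz": -14.5, "rx": 0, "ry": 0, "rz": 0}, {"tx": -0.1, "ty": 0.2, "tz": -15.9, "rx": 0, "ry": 0, "rz": 0}, {"tx": -0.1, "ty": 0.2, "tz": -15.9, "rx": 0, "ry": 0, "rz": 0}]}}

```text
clock: 30.1
tool_pos: [0.5453, 0.3938, 0.0409]
ee_rot: [-1.268, -2.874, 0.001]
ft_force: [0.2, -0.1, -0.2]
opening: 0.0855
```

{"method": "play_rows", "body": {"commands": [{"tx": 0, "ty": 0, "tz": 0, "rx": 0, "ry": 0, "rz": 0}, {"tx": 0, "ty": 0, "tz": 0, "rx": 0, "ry": 0, "rz": 0}, {"tx": 0, "ty": 0, "tz": 0, "rx": 0, "ry": 0, "rz": 0}, {"tx": 0, "ty": 0, "tz": 0, "rx": 0, "ry": 0, "rz": 0}], "grip": -1}}

```text
clock: 30.6
tool_pos: [0.546, 0.395, 0.0431]
ee_rot: [1.266, 2.872, 0.005]
ft_force: [0.5, -0.5, 6.1]
opening: 0.0641
```

```bash
python3 - <<'E'
from h import *
plan((0.545,0.3945,0.0405),42)
E
```

```text
t 30.6 tcp [0.546  0.395  0.0431] tilt 0.23 jaw 42.4 q [ 0.5   0.56  0.01  1.02 -0.    1.33] open 0.0641 F [ 0.5 -0.5  6.1] T [-0.24  0.05  0.04]
shift cm [-0.1  -0.05 -0.26]
 turn rz -22.55 turn rz -0.05 turn rz 22.45
```

{"method": "play_rows", "body": {"commands": [{"tx": 0, "ty": 0, "tz": 5, "rx": 0, "ry": 0, "rz": 0}, {"tx": 0, "ty": -0.5, "tz": 11, "rx": 0, "ry": 0, "rz": 0}, {"tx": 0.2, "ty": -2.5, "tz": 16, "rx": 0, "ry": 0, "rz": 0}, {"tx": 0.4, "ty": -8, "tz": 17, "rx": 0, "ry": 0, "rz": 0}, {"tx": 0.8, "ty": -14, "tz": 17, "rx": 0, "ry": 0, "rz": 0}]}}

```text
clock: 31.22
tool_pos: [0.5531, 0.2539, 0.2131]
ee_rot: [1.263, 2.873, 0.004]
ft_force: [0.9, -0.6, -2.4]
opening: 0.0646
```

{"method": "play_rows", "body": {"commands": [{"tx": 0.4, "ty": -5.5, "tz": 0, "rx": 0, "ry": 0, "rz": 0}, {"tx": 0.8, "ty": -11, "tz": 0, "rx": 0, "ry": 0, "rz": 0}, {"tx": 1.2, "ty": -16, "tz": 0, "rx": 0, "ry": 0, "rz": 0}, {"tx": 1.8, "ty": -20.2, "tz": 0, "rx": 0, "ry": 0, "rz": 0}, {"tx": 1.8, "ty": -20.2, "tz": 0, "rx": 0, "ry": 0, "rz": 0}]}}

```text
clock: 31.85
tool_pos: [0.5712, 0.0498, 0.2116]
ee_rot: [1.272, 2.871, 0.0]
ft_force: [-0.1, 0.6, -0.4]
opening: 0.0643
```

{"method": "play_rows", "body": {"commands": [{"tx": 0, "ty": 0, "tz": -3, "rx": 0, "ry": 0, "rz": 0}, {"tx": 0, "ty": 0, "tz": -3, "rx": 0, "ry": 0, "rz": 0}, {"tx": 0, "ty": 0, "tz": -3, "rx": 0, "ry": 0, "rz": 0}]}}

```text
clock: 32.22
tool_pos: [0.571, 0.0532, 0.1819]
ee_rot: [1.265, 2.875, 0.001]
ft_force: [-0.2, -0.1, -0.4]
opening: 0.0646
```

```bash
python3 - <<'E'
from h import *
plan((0.572,0.0518,0.101),42)
E
```

```text
t 32.23 tcp [0.571  0.0532 0.1819] tilt 0.06 jaw 42.5 q [-0.05  0.32 -0.02  1.23  0.    0.78] open 0.0646 F [-0.2 -0.1 -0.4] T [0.04 0.02 0.02]
shift cm [ 0.1  -0.14 -8.09]
 turn rz -22.56 turn rz -0.06 turn rz 22.44
```

{"method": "play_rows", "body": {"commands": [{"tx": 0.1, "ty": -0.1, "tz": -3, "rx": 0, "ry": 0, "rz": 0}, {"tx": 0.1, "ty": -0.1, "tz": -5, "rx": 0, "ry": 0, "rz": 0}, {"tx": 0.1, "ty": -0.1, "tz": -5, "rx": 0, "ry": 0, "rz": 0}]}}

```text
clock: 32.6
tool_pos: [0.572, 0.0518, 0.1309]
ee_rot: [-1.266, -2.875, 0.001]
ft_force: [0.6, -0.2, -1.1]
opening: 0.0645
```

```bash
python3 - <<'E'
from h import *
plan((0.572,0.0518,0.101),42)
I,D=look(9)
cv2.imwrite("pics/s9c.png",cv2.resize(I["scene"][150:290,210:340],None,fx=4.2,fy=4.2,interpolation=cv2.INTER_CUBIC))
E
```

```text
t 32.6 tcp [0.572  0.0518 0.1309] tilt 0.02 jaw 42.5 q [-0.06  0.35 -0.11  1.11 -0.    0.77] open 0.0645 F [ 0.6 -0.2 -1.1] T [-0.09 -0.08  0.04]
shift cm [ 0.    0.   -2.99]
 turn rz -22.56 turn rz -0.06 turn rz 22.44
```

View pics/s9c.png

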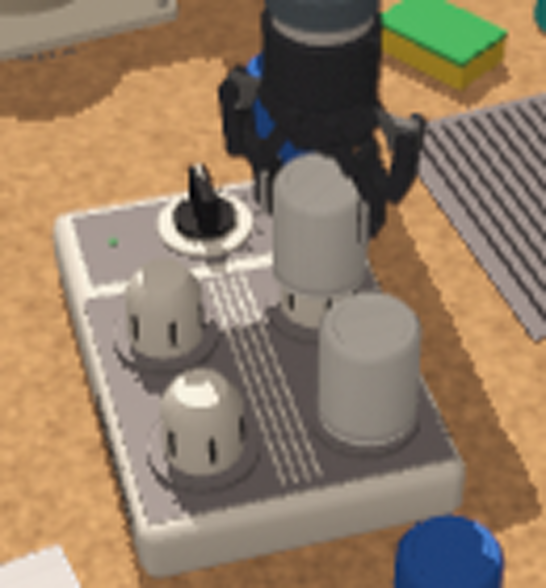

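The beaker (crop (320,220)) is threaded over spigot 1. Pushing it down and releasing.

{"method": "play_rows", "body": {"commands": [{"tx": 0, "ty": 0, "tz": -1.5, "rx": 0, "ry": 0, "rz": 0}, {"tx": 0, "ty": 0, "tz": -2.6, "rx": 0, "ry": 0, "rz": 0}, {"tx": 0, "ty": 0, "tz": -3.1, "rx": 0, "ry": 0, "rz": 0}, {"tx": 0, "ty": 0, "tz": -3.2, "rx": 0, "ry": 0, "rz": 0}, {"tx": 0, "ty": 0, "tz": -3.2, "rx": 0, "ry": 0, "rz": 0}]}}

```text
clock: 33.33
tool_pos: [0.5717, 0.0513, 0.1011]
ee_rot: [1.266, 2.873, 0.0]
ft_force: [-9.2, -1.6, 22.6]
opening: 0.0644
```

{"method": "play_rows", "body": {"commands": [{"tx": 0, "ty": 0, "tz": 0, "rx": 0, "ry": 0, "rz": 0}, {"tx": 0, "ty": 0, "tz": 0, "rx": 0, "ry": 0, "rz": 0}, {"tx": 0, "ty": 0, "tz": 0, "rx": 0, "ry": 0, "rz": 0}, {"tx": 0, "ty": 0, "tz": 3, "rx": 0, "ry": 0, "rz": 0}, {"tx": 0, "ty": 0, "tz": 9, "rx": 0, "ry": 0, "rz": 0}], "grip": 1}}

```text
clock: 33.95
tool_pos: [0.5706, 0.0516, 0.1874]
ee_rot: [-1.265, -2.87, 0.003]
ft_force: [1.4, -0.6, 0.4]
opening: 0.0853
```

{"method": "play_rows", "body": {"commands": [{"tx": -5, "ty": -2, "tz": 3, "rx": 0, "ry": 0, "rz": 0}, {"tx": -10, "ty": -3, "tz": 3, "rx": 0, "ry": 0, "rz": -1}, {"tx": -14, "ty": -3.8, "tz": 3, "rx": 0, "ry": 0, "rz": -2}, {"tx": -15, "ty": -4, "tz": 3, "rx": 0, "ry": 0, "rz": -3}, {"tx": -16, "ty": -4, "tz": 3, "rx": 0, "ry": 0, "rz": -4}]}}

```text
clock: 34.58
tool_pos: [0.4111, 0.0114, 0.2189]
ee_rot: [2.016, 2.409, 0.0]
ft_force: [0.2, -0.5, 0.3]
opening: 0.0857
```

```bash
python3 - <<'E'
from h import *
plan((0.4555,0.0107,0.12),83.2)
I,D=look(10);bar(D)
for n in D:
  for nm,c,h in(("s3",(.680,.0367),.142),("s1",(.572,.052),.142),("A",(.541,-.377),.087),("B",(.436,-.3835),.087),("C",(.4305,-.2885),.087)): print(n,nm,topfit(n,D[n],c,h,.06))
E
```

```text
t 34.58 tcp [0.4111 0.0114 0.2189] tilt 0.03 jaw 10.1 q [-0.18  0.03 -0.29  1.25  0.    1.22] open 0.0857 F [ 0.2 -0.5  0.3] T [-0.06  0.02  0.02]
shift cm [ 4.44 -0.07 -9.89]
 turn rz -13.37 turn rz 9.13 turn rz 31.63
scene 49 bar ((0.4570343494415283, 0.009253490716218948), (0.01356007531285286, 0.04562065750360489), 81.25198364257812)
scene s3 [6.838e-01 3.700e-02 1.405e-01 6.821e-01 3.850e-02 3.300e-02 3.410e+02]
scene s1 [5.742e-01 5.010e-02 1.406e-01 5.720e-01 5.030e-02 3.320e-02 2.880e+02]
scene A [ 5.470e-01 -3.740e-01  8.560e-02  5.456e-01 -3.743e-01  3.280e-02
  3.600e+02]
scene B [ 4.385e-01 -3.820e-01  8.560e-02  4.358e-01 -3.824e-01  3.300e-02
  3.060e+02]
scene C [ 4.345e-01 -2.891e-01  8.550e-02  4.331e-01 -2.889e-01  3.260e-02
  2.850e+02]
top s3 [6.774e-01 4.060e-02 1.412e-01 6.790e-01 4.090e-02 3.350e-02 5.230e+02]
top s1 [5.795e-01 5.620e-02 1.411e-01 5.694e-01 5.420e-02 3.270e-02 2.950e+02]
top A [ 5.406e-01 -3.707e-01  8.650e-02  5.410e-01 -3.725e-01  3.350e-02
  5.140e+02]
top B [ 4.321e-01 -3.781e-01  8.660e-02  4.325e-01 -3.796e-01  3.320e-02
  5.410e+02]
top C [ 4.285e-01 -2.859e-01  8.650e-02  4.284e-01 -3.011e-01  4.660e-02
  5.420e+02]
```

View pics/scene10.png

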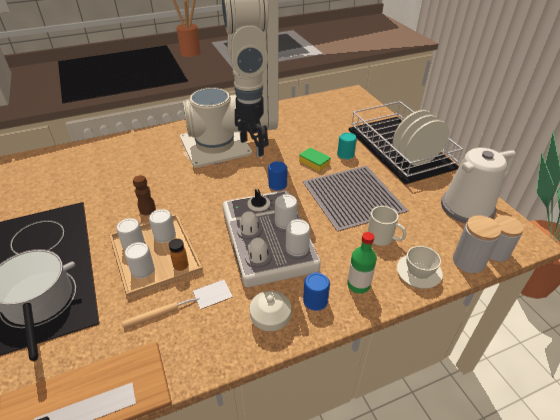

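Both wet beakers are on spigots 1 and 3, seen at (286,212) and (297,238), with equal top heights. The drainer is empty and the tray unchanged. Next I grasp the dial bar to turn it clockwise.

{"method": "play_rows", "body": {"commands": [{"tx": 2, "ty": 0, "tz": -2, "rx": 0, "ry": 0, "rz": 1.3}, {"tx": 4.4, "ty": -0.1, "tz": -4, "rx": 0, "ry": 0, "rz": 2.6}, {"tx": 4.4, "ty": -0.1, "tz": -5, "rx": 0, "ry": 0, "rz": 3.9}, {"tx": 4.4, "ty": -0.1, "tz": -6, "rx": 0, "ry": 0, "rz": 5.2}, {"tx": 4.4, "ty": -0.1, "tz": -7, "rx": 0, "ry": 0, "rz": 6.5}], "grip": 0}}

```text
clock: 35.3
tool_pos: [0.4563, 0.0106, 0.148]
ee_rot: [-0.733, -3.054, -0.0]
ft_force: [-0.4, -0.6, 0.1]
opening: 0.0425
```

{"method": "play_rows", "body": {"commands": [{"tx": 0, "ty": 0, "tz": 0, "rx": 0, "ry": 0, "rz": 1.3}, {"tx": 0, "ty": 0, "tz": 0, "rx": 0, "ry": 0, "rz": 2.6}, {"tx": 0, "ty": 0, "tz": 0, "rx": 0, "ry": 0, "rz": 2.6}, {"tx": 0, "ty": 0, "tz": 0, "rx": 0, "ry": 0, "rz": 2.6}]}}

```text
clock: 35.8
tool_pos: [0.456, 0.0106, 0.1486]
ee_rot: [-0.189, -3.136, -0.0]
ft_force: [0.2, 0.1, 0.2]
opening: 0.043
```

```bash
python3 - <<'E'
from h import *
plan((0.4555,0.0107,0.077),83.2)
E
```

```text
t 35.8 tcp [0.456  0.0106 0.1486] tilt 0.02 jaw 83.1 q [-0.16  0.14 -0.35  1.08 -0.   -0.04] open 0.043 F [0.2 0.1 0.2] T [-0.05 -0.04 -0.02]
shift cm [-0.05  0.01 -7.16]
 turn rz -22.49 turn rz 0.01 turn rz 22.51
```

{"method": "play_rows", "body": {"commands": [{"tx": 0, "ty": 0, "tz": -3, "rx": 0, "ry": 0, "rz": 0}, {"tx": 0, "ty": 0, "tz": -6, "rx": 0, "ry": 0, "rz": 0}, {"tx": 0, "ty": 0, "tz": -7, "rx": 0, "ry": 0, "rz": 0}, {"tx": 0, "ty": 0, "tz": -7, "rx": 0, "ry": 0, "rz": 0}]}}

```text
clock: 36.3
tool_pos: [0.4557, 0.0105, 0.0787]
ee_rot: [-0.187, -3.135, -0.0]
ft_force: [-0.5, -0.4, 0.2]
opening: 0.0429
```

{"method": "play_rows", "body": {"commands": [{"tx": 0, "ty": 0, "tz": 0, "rx": 0, "ry": 0, "rz": 0}, {"tx": 0, "ty": 0, "tz": 0, "rx": 0, "ry": 0, "rz": 0}, {"tx": 0, "ty": 0, "tz": 0, "rx": 0, "ry": 0, "rz": 0}, {"tx": 0, "ty": 0, "tz": 0, "rx": 0, "ry": 0, "rz": 0}], "grip": -1}}

```text
clock: 36.8
tool_pos: [0.4565, 0.0108, 0.0799]
ee_rot: [0.185, 3.134, 0.001]
ft_force: [-0.4, 2.9, 5.8]
opening: 0.0126
```

{"method": "play_rows", "body": {"commands": [{"tx": 0, "ty": 0, "tz": 0, "rx": 0, "ry": 0, "rz": -1.2}, {"tx": 0, "ty": 0, "tz": 0, "rx": 0, "ry": 0, "rz": -2.4}, {"tx": 0, "ty": 0, "tz": 0, "rx": 0, "ry": 0, "rz": -3.6}, {"tx": 0, "ty": 0, "tz": 0, "rx": 0, "ry": 0, "rz": -4.8}, {"tx": 0, "ty": 0, "tz": 0, "rx": 0, "ry": 0, "rz": -6}]}}

```text
clock: 37.42
tool_pos: [0.456, 0.01, 0.0799]
ee_rot: [1.452, 2.784, -0.001]
ft_force: [-3.4, -2.3, 7.5]
opening: 0.0127
```

```bash
python3 - <<'E'
from h import *
plan((0.4555,0.0107,0.077),-88.8)
E
```

```text
t 37.42 tcp [0.456  0.01   0.0799] tilt 0.11 jaw 34.9 q [-0.16  0.2  -0.47  0.9  -0.    0.8 ] open 0.0127 F [-3.4 -2.3  7.5] T [-0.62  0.87  0.03]
shift cm [-0.05  0.07 -0.29]
 turn rz -15.46 turn rz 7.04 turn rz 29.54
```

{"method": "play_rows", "body": {"commands": [{"tx": 0, "ty": 0, "tz": 0, "rx": 0, "ry": 0, "rz": -1.2}, {"tx": 0, "ty": 0, "tz": 0, "rx": 0, "ry": 0, "rz": -2.4}, {"tx": 0, "ty": 0, "tz": 0, "rx": 0, "ry": 0, "rz": -3.6}, {"tx": 0, "ty": 0, "tz": 0, "rx": 0, "ry": 0, "rz": -4.8}, {"tx": 0, "ty": 0, "tz": 0, "rx": 0, "ry": 0, "rz": -6}]}}

```text
clock: 38.05
tool_pos: [0.4549, 0.0099, 0.0799]
ee_rot: [2.46, 1.953, -0.003]
ft_force: [-8.9, -3.6, 11.9]
opening: 0.0123
```

{"method": "play_rows", "body": {"commands": [{"tx": 0, "ty": 0, "tz": 0, "rx": 0, "ry": 0, "rz": -1.2}, {"tx": 0, "ty": 0, "tz": 0, "rx": 0, "ry": 0, "rz": -2.4}, {"tx": 0, "ty": 0, "tz": 0, "rx": 0, "ry": 0, "rz": -3.6}, {"tx": 0, "ty": 0, "tz": 0, "rx": 0, "ry": 0, "rz": -4.8}, {"tx": 0, "ty": 0, "tz": 0, "rx": 0, "ry": 0, "rz": -6}]}}

```text
clock: 38.67
tool_pos: [0.4542, 0.0105, 0.0799]
ee_rot: [3.042, 0.784, -0.003]
ft_force: [-11.0, -0.6, 15.1]
opening: 0.0122
```

```bash
python3 - <<'E'
from h import *
plan((0.4555,0.0107,0.077),-88.8)
E
```

```text
t 38.67 tcp [0.4542 0.0105 0.0799] tilt 0.11 jaw -61.1 q [-0.16  0.2  -0.47  0.9  -0.    2.48] open 0.0122 F [-11.   -0.6  15.1] T [0.02 2.46 0.08]
shift cm [ 0.13  0.02 -0.29]
 turn rz -25.96 turn rz -3.46 turn rz 19.04
```

{"method": "play_rows", "body": {"commands": [{"tx": -0.1, "ty": 0, "tz": 0.1, "rx": 0, "ry": 0, "rz": -1.1}, {"tx": -0.1, "ty": 0, "tz": 0.1, "rx": 0, "ry": 0, "rz": -2.2}, {"tx": -0.1, "ty": 0, "tz": 0.1, "rx": 0, "ry": 0, "rz": -3.3}, {"tx": -0.1, "ty": 0, "tz": 0.1, "rx": 0, "ry": 0, "rz": -3.8}, {"tx": -0.1, "ty": 0, "tz": 0.1, "rx": 0, "ry": 0, "rz": -3.8}]}}

```text
clock: 39.3
tool_pos: [0.4539, 0.0111, 0.08]
ee_rot: [-3.141, 0.028, 0.002]
ft_force: [-4.2, 2.5, 1.8]
opening: 0.0125
```

```bash
python3 - <<'E'
from h import *
plan((0.4555,0.0107,0.077),-88.8)
E
```

```text
t 39.3 tcp [0.4539 0.0111 0.08  ] tilt 0.08 jaw -91.0 q [-0.16  0.2  -0.47  0.9   0.    3.  ] open 0.0125 F [-4.2  2.5  1.8] T [0.6  1.03 1.22]
shift cm [ 0.16 -0.04 -0.3 ]
 turn rz -22.22 turn rz 0.28 turn rz 22.78
```

{"method": "play_rows", "body": {"commands": [{"tx": 0, "ty": 0, "tz": 0, "rx": 0, "ry": 0, "rz": -0.5}, {"tx": 0, "ty": 0, "tz": 0, "rx": 0, "ry": 0, "rz": -0.5}, {"tx": 0, "ty": 0, "tz": 0, "rx": 0, "ry": 0, "rz": -0.5}]}}

```text
clock: 39.67
tool_pos: [0.4553, 0.011, 0.0802]
ee_rot: [-3.137, 0.137, -0.002]
ft_force: [-0.1, 4.7, 0.1]
opening: 0.0126
```

{"method": "play_rows", "body": {"commands": [{"tx": 0, "ty": 0, "tz": 0, "rx": 0, "ry": 0, "rz": 0}, {"tx": 0, "ty": 0, "tz": 0, "rx": 0, "ry": 0, "rz": 0}, {"tx": 0, "ty": 0, "tz": 0, "rx": 0, "ry": 0, "rz": 0}, {"tx": 0, "ty": 0, "tz": 5, "rx": 0, "ry": 0, "rz": 0}, {"tx": 0, "ty": 0, "tz": 11, "rx": 0, "ry": 0, "rz": 0}], "grip": 0}}

```text
clock: 40.3
tool_pos: [0.454, 0.0104, 0.1904]
ee_rot: [-3.138, 0.142, 0.004]
ft_force: [2.0, -0.8, -0.4]
opening: 0.0428
```

{"method": "play_rows", "body": {"commands": [{"tx": -2, "ty": -5, "tz": 2, "rx": 0, "ry": 0, "rz": 0}, {"tx": -3, "ty": -10, "tz": 5, "rx": 0, "ry": 0, "rz": 0}, {"tx": -4, "ty": -15, "tz": 5, "rx": 0, "ry": 0, "rz": 0}, {"tx": -5, "ty": -19, "tz": 5, "rx": 0, "ry": 0, "rz": 0}, {"tx": -5, "ty": -19, "tz": 5, "rx": 0, "ry": 0, "rz": 0}]}}

```text
clock: 40.92
tool_pos: [0.4041, -0.1819, 0.2396]
ee_rot: [3.138, -0.148, -0.0]
ft_force: [-0.1, -0.4, -0.3]
opening: 0.0426
```

```bash
python3 - <<'E'
from h import *
plan(None)
I,D=look(11);bar(D)
for n in D:
  for nm,c,h in(("s3",(.680,.0367),.142),("s1",(.572,.052),.142),("A",(.541,-.377),.087),("B",(.436,-.3835),.087),("C",(.4305,-.2885),.087)): print(n,nm,topfit(n,D[n],c,h,.045))
cv2.imwrite("pics/t11.png",cv2.resize(I["top"][140:290,225:350],None,fx=4.5,fy=4,interpolation=cv2.INTER_CUBIC))
E
```

```text
t 40.92 tcp [ 0.4041 -0.1819  0.2396] tilt 0.03 jaw -95.4 q [-0.61  0.07 -0.19  1.31 -0.    2.62] open 0.0426 F [-0.1 -0.4 -0.3] T [ 0.03 -0.01 -0.05]
scene 52 bar ((0.45705246925354004, 0.009421249851584435), (0.014559224247932434, 0.047300759702920914), 89.57769775390625)
top 88 bar ((0.45387837290763855, 0.011296442709863186), (0.042611781507730484, 0.010066686198115349), 0.5156530141830444)
scene s3 [6.841e-01 3.720e-02 1.406e-01 6.820e-01 3.780e-02 3.340e-02 3.460e+02]
scene s1 [5.740e-01 5.020e-02 1.405e-01 5.718e-01 5.050e-02 3.340e-02 2.860e+02]
scene A [ 5.467e-01 -3.740e-01  8.550e-02  5.439e-01 -3.728e-01  3.390e-02
  3.540e+02]
scene B [ 4.379e-01 -3.821e-01  8.560e-02  4.366e-01 -3.823e-01  3.390e-02
  3.010e+02]
scene C [ 4.346e-01 -2.894e-01  8.540e-02  4.308e-01 -2.882e-01  3.340e-02
  2.860e+02]
top s3 [6.775e-01 4.070e-02 1.412e-01 6.796e-01 3.990e-02 3.350e-02 5.220e+02]
top s1 [5.679e-01 5.370e-02 1.413e-01 5.689e-01 5.330e-02 3.330e-02 5.530e+02]
top A None
top B None
top C None
```

View pics/t11.png

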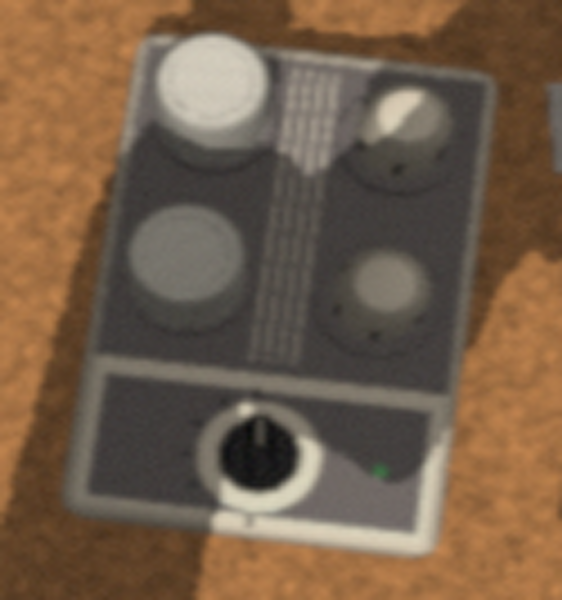

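View pics/scene11.png

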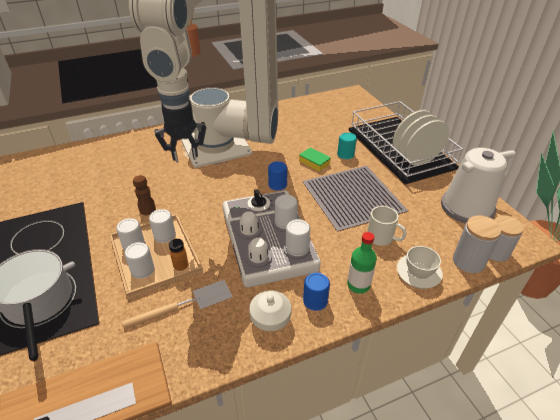

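```bash
python3 -c "
from station import manip; print(manip.close_job())"
```

```text
the job is handed in; nothing more can be done
None
```

The job is handed in at about 41 s of the 210 s allowed. It reports no verdict, so the checks below are my own.

**What I did:**
1. I turned the dial anticlockwise until the end-stop torque was felt.
2. I moved the three dry beakers from spigots 0, 1 and 2 into the tray.
3. I put the two wet beakers on spigots 3 and 1 and pressed each one onto its collar.
4. I turned the dial clockwise to the other end stop and moved the arm clear.

**What the last checks showed:**
- **Dial:** when off, the bar lay within about 2° of the dryer's own axis, the widest of three checks. At the end it lay within about 1.5° of the expected full angle, and the end-stop torque was felt.
- **Wet beakers:** both top heights match those of the original home beakers (0.1405 to 0.141 m). Their centres are within about 2 mm of the spigot axes.
- **Dry beakers:** all three stand upright on the tray floor. The last top view of the tray was hidden by the arm, so that check used the scene camera alone; it agrees with the earlier two-camera measurement.
- **Everything else:** in the last picture the look-alikes, jar, mug, mill, sponge and spatula stand where they were, though I did not measure them.

**What disagreed:** the two cameras differ steadily by about 3 mm in x, so I used their mean, which agreed with the gripped dial. The beaker on spigot 3 shifted about 2 mm after placing, within its clearance.

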